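# Fetch the roller from behind the paint bottles and chock the row

### The job

On the model-maker's bench, first stand both paint bottles from the rack on the cork side pad, then fetch the thin roller from behind them and lay it on the roller bed snug alongside the thick roller, which stays at the end stop. Set the wooden chock on the bed with its ramp snug against the thin roller, so that the row cannot roll apart, and put each bottle back upright in its own holder (round in round, square in square). Do not tip a bottle over at any time, and let go of everything at the end.

Things in the scene. Friction and masses are not known exactly. Their poses are not given: they have to be found in the camera images.
- bottle_round: Round grey paint bottle with a black cap, 36 mm diameter up to 78 mm above its base, then a narrower shoulder and cap (24 mm) to 96 mm. At the start it stands upright in the round holder. Origin: centre of its underside, z up.
- bottle_square: Square grey paint bottle, 36 x 36 mm (rounded edges) up to 78 mm above its base, then a round black cap (24 mm diameter) to 96 mm. At the start it stands upright in the square holder. Origin: centre of its underside, z up, x and y square to its sides.
- holder_round: Fixed white round dish on the rack, home of the round bottle: 56 mm outside, 50 mm inside diameter, inner floor 3 mm and rim 10 mm above its underside. Origin: centre of its underside, 6 mm above the bench. x points towards the thin roller behind it; y runs along the row of two holders (centres 66 to 70 mm apart; which is left and which right varies).
- holder_square: Fixed white square dish on the rack, home of the square bottle: 56 mm outside, 50 mm inside, inner floor 3 mm and rim 10 mm above its underside. Origin and axes as for the round holder; its sides run along x and y.
- roller_thin: The wanted roller: solid aluminium cylinder, 30 mm diameter, 56 mm long, lying on the rack (board 6 mm thick) between two 4 mm ribs, its axis 45 mm behind the line of the holders' centres and parallel to it. While the bottles stand there, a gripper coming down on it would hit them. Origin: middle of its axis; x along its axis (y and z turn as it rolls).
- roller_thick: The other aluminium cylinder, 40 mm diameter, 56 mm long, already lying on the roller bed at its end stop (gap 1 to 2 mm), not held by anything. Origin: middle of its axis; x along its axis (y and z turn as it rolls).
- bed: Fixed roller bed: flat grey board, 100 mm wide (y), from x = -60 to +75 mm, top 10 mm above the bench; at x = +75 mm the face of a dark end stop, 34 mm high. Rollers lie across it, axes along y, centred on y = 0, from the stop towards -x: touching, the thick one's axis is at x = 55 mm, the thin one's at 20 mm. Origin: at bench height, on the centre line.
- chock: Loose wooden wedge, 44 mm wide (y), x = -22 to +19 mm: block 26 mm high from x = -22 to -2 (grip it across its width at x = -11), then a 45 degree ramp, 40 mm wide, down to the toe at +x. Origin: on the underside, half width, z up. Touching the thin roller on a common floor, the roller's axis is at x = 28; the toe then reaches under the roller's bulge, so set it down clear and slide it in.
- pad: Fixed cork side pad, 160 mm (x) by 100 mm (y), 4 mm thick, empty: the side area on which to stand the bottles meanwhile. Origin: centre of its underside, at bench height.

How it is judged:
By the outcome, as a careful person would: the job done as asked, in the order asked, and still so for the second after the job is handed in, with the robot touching nothing.
It also fails if it takes over 136 s, if anything falls off the work surface, if the arm or the gripper's body presses on something with over 40 N, if the wrist force passes 120 N, or if a joint passes its speed limit or range.

### The arm

A 6-joint arm with a two-finger parallel gripper is mounted at the origin on the work surface. World frame = base frame: x ahead of the robot, y to its left, z up, the work surface at z = 0. Lengths are in m, angles in rad, forces in N, time in s.
With the tool pointing down it reaches from about 0.325 to 0.75 m from the base axis. Payload 7.6 kg.
Tool frame: the origin (TCP) lies at the very end of the fingers, on their centre line; the grasp point (between the pads) lies 19 mm behind it; z points along the fingers, y is the line along which they close (so a half turn about z gives the same grasp; the last joint's range is limited). The gripper opens to 85 mm and grips with 20 to 120 N. Pads are 22 mm wide; open, the fingers measure 114 mm over their backs; the gripper's body (76 mm by 85 mm) begins 54 mm behind the grasp point. The pads swing forward as they close: fully open they stand 13 mm farther back than shut.
Start: joints at [-1.409, 0.052, 1.401, -0, 1.689, -0.07], TCP at [0.121, -0.511, 0.231] pointing down, gripper open.
Joint ranges: [-2.9, 2.9], [-0.91, 2.17], [0.12, 2.37], [-1.06, 4.2], [0.26, 2.73], [-2.93, 2.93]. Speed limits (rad/s): [2.57, 2.57, 3.01, 3.14, 3.14, 3.14].

### API

Orientations are given as a 3x3 rotation matrix whose columns are the frame's x, y, z axes.
In Python, from station import manip gives the robot as it stands.
- The arm moves only by the tool carry_out, never from a script. Its argument "series" is a list that holds one entry, the list of rows, each a list of 5 numbers: the shift along the tool's x, y, z in normalised numbers (1 is 0.8 m), then the turn about the tool's z in shares of 2 rad (1.0 is 2 rad), then the opening, from 0 (shut) to 1 (fully open). In form: [[[x, y, z, turn, grip], ...]]. A call has 1 to 12 rows; each row is the pose to reach, as a shift and turn from the pose commanded when the call began, along the tool's axes at that moment; what a row does not reach only later rows make up. A row lasts 1/10 s, in which the tool goes at most 50 mm and 8.59 degrees, less where a joint would pass 70% of its speed; a pose out of reach is approached as far as the arm can. A call with a gripper value outside its range is refused whole. The fingers move at their own pace and stop on an object; "grip_force" is the grip in N (left out, the last holds). Time passes only in rows, so rows that repeat a pose let the fingers close. It gives the time, the measured TCP pose, the force, the opening and the grip force at its end, in the units of the state.
- manip.get_state(): the state, without advancing time (a new reading comes with each control period).
- manip.grab_frame(name): name is "scene" or "top" or "wrist"; returns a dict with "color" (400x640x3 uint8, red, green, blue), "fx", "fy", "cx", "cy" (pixels), "origin" and "rotation" of the camera in the world; the wrist camera has in their place "T_tool_cam" (4x4, takes a point from camera to tool coordinates, whose origin is the TCP and whose axes are the flange's). Camera axes: x right, y down, z forward; pixel columns grow to the right and rows downward; lengths in m; the calibration is good to about 2 mm. The wrist camera is an equidistant fisheye: a pixel r from the principal point sees the ray r / f radians off the axis. A picture is of the moment at which its call begins: read the wrist's pose just before it. There is no depth.
- manip.close_job(): hands the job in; it is judged then, once.
Trained networks look in the newest picture that a camera, given by its name, has taken for a name from the list of things; names that differ only in an ending like _2 or _b are one class to them, and where a whole thing is asked for, a point or a joint stands for the part that bears it (a point fixed in the world has none). Each returns a list of dicts, best first, with "conf" (0 to 1); they miss things now and then, are a little off and sometimes report something else, mostly with a low value. They report only what shows in the picture. A call takes as long as a camera call.
- manip.cut_out(camera, name): "region" (400x640 bool, what is visible of it) and "box" ([left, top, width, height] in pixels, round what is visible of it).
- manip.landmark_of(camera, name): "point" ([column, row] in pixels: a listed point, or the origin of a listed thing).
The state is a dict: "time_s": time; "q": joint angles; "joint_vel": joint speeds; "tau": joint torques, N m; "position": TCP position; "eef_rot": TCP orientation; "contact_force": force on the tool from outside, world axes, zero at the start; "wrist_torque": the same for the moment, N m; "finger_gap": finger opening in m; "finger_force": force on a finger pad.
Only numpy, scipy, OpenCV 4.12 (cv2) and the standard library are available. Lean on these libraries where they do the work, as an engineer would, in place of code of your own. Each camera call takes 0.05 s, during which the arm holds its last target. There are 200 camera calls.

## Working session

There is one attempt and no reset: what is moved stays moved. The work goes in short steps, Python scripts to look and compute and a tool call to move; the robot and the scene stay as the last step left them, time stands still between calls to the robot, and variables do not carry over. Pictures are saved under pics/ and viewed, at most 14 in all, crops included, and the job is handed in when it is done.

Besides the shell and the picture viewer there is one more tool, called as name(argument=value, ...), one argument or row to a line, values as JSON. carry_out: Moves the arm, as the interface text tells. Its arguments: {"type":"object","properties":{"series":{"type":"array","items":{"type":"array","items":{"type":"array","items":{"type":"number"}}}},"grip_force":{"type":"number"}},"required":["series"]}

```bash
ls; mkdir -p pics
python3 - <<'E'
from station import manip
import cv2,numpy as np
np.set_printoptions(precision=4,suppress=True)
s=manip.get_state(); print(s)
for n in ["scene","top"]:
    f=manip.grab_frame(n); cv2.imwrite(f"pics/{n}0.png",f["color"][:,:,::-1]); print(n,f["fx"],f["fy"],f["cx"],f["cy"],f["origin"],f["rotation"])
    for o in "bottle_round bottle_square holder_round holder_square roller_thin roller_thick bed chock pad".split():
        print(o,[(np.round(d["point"],1),round(d["conf"],2)) for d in manip.landmark_of(n,o)[:2]],[(d["box"],round(d["conf"],2)) for d in manip.cut_out(n,o)[:2]])
E
```

```text
pics
{'time_s': 0.0, 'q': array([-1.4093,  0.0529,  1.4017,  0.    ,  1.6886, -0.0703]), 'joint_vel': array([ 0.0007, -0.    , -0.0013,  0.0009,  0.0014,  0.0001]), 'tau': array([ -0.0001, -38.1667, -36.019 ,   0.    ,   0.0061,  -0.    ]), 'position': array([ 0.1206, -0.5106,  0.2304]), 'eef_rot': array([[ 0.9733,  0.2297, -0.0002],
       [ 0.2297, -0.9733,  0.0016],
       [ 0.0001, -0.0016, -1.    ]]), 'contact_force': array([ 0.4217,  0.5347, -0.2798]), 'wrist_torque': array([-0.0149,  0.0034,  0.0146]), 'finger_force': 0.0, 'finger_gap': 0.08506162929164375}
scene 397.4432743370418 397.4432743370418 319.9840371172674 199.02024518759893 [ 0.9293 -0.7047  0.7118] [[ 0.8604  0.3136 -0.4016]
 [ 0.5094 -0.548   0.6635]
 [-0.012  -0.7755 -0.6313]]
bottle_round [(array([354.1, 139.8]), 0.83)] [([352.5, 115.2, 9.1, 31.3], 0.48)]
bottle_square [(array([345. , 154.8]), 0.63)] [([339.4, 131.7, 16.9, 27.1], 0.64)]
holder_round [(array([357., 149.]), 0.56)] []
holder_square [(array([346.7, 158.2]), 0.39)] [([336.5, 152.7, 17.6, 9.1], 0.58)]
roller_thin [(array([363.6, 148.7]), 0.56)] [([356
[... 592 characters left out ...]
], 0.94)]
bottle_square [(array([173.9, 239.4]), 0.79)] [([155.3, 225.9, 27.8, 22.1], 0.71)]
holder_round [(array([144.4, 237.4]), 0.75), (array([436.9, 184.6]), 0.7)] [([137.8, 227.8, 16.2, 22.0], 0.6)]
holder_square [(array([177. , 237.4]), 0.72)] [([162.5, 225.1, 25.2, 25.8], 0.7)]
roller_thin [(array([157.8, 216.5]), 0.56)] [([143.9, 210.3, 28.1, 14.7], 0.74)]
roller_thick [(array([434.9, 183.2]), 0.78)] [([422.9, 173.9, 29.5, 17.0], 0.9)]
bed [(array([439.5, 211.5]), 0.6), (array([250.3, 198.1]), 0.26)] [([415.6, 168.6, 46.0, 71.8], 0.96)]
chock [(array([343.4, 188.8]), 0.65), (array([147.7, 234.6]), 0.62)] [([333.0, 177.0, 23.5, 22.9], 0.81)]
pad [] [([224.8, 160.7, 49.6, 74.5], 0.81)]
```

Run:
```python
import cv2,numpy as np
t=cv2.imread("pics/top0.png")
c=[t[150:260,110:285],t[150:260,320:480]]
a=cv2.resize(t[155:255,110:290],None,fx=4.4,fy=4.4,interpolation=cv2.INTER_CUBIC)[:300*2]
cv2.imwrite("pics/topA.png",a)
b=cv2.resize(t[160:250,320:475],None,fx=5,fy=5,interpolation=cv2.INTER_CUBIC)
cv2.imwrite("pics/topB.png",b)
```

```text
(no output)
```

View pics/topA.png

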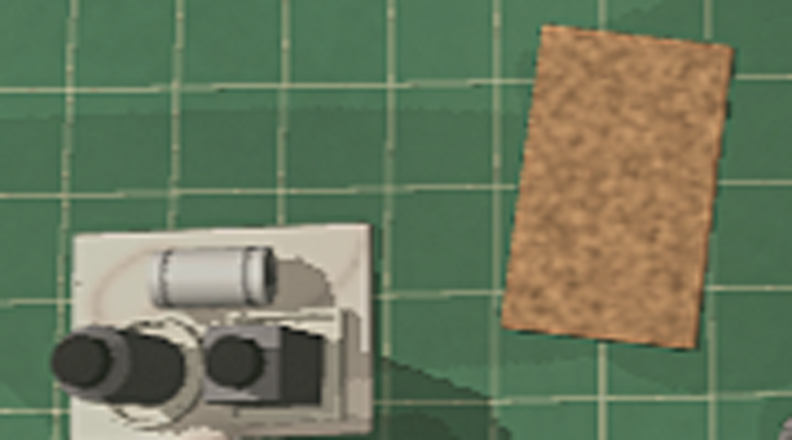

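View pics/topB.png

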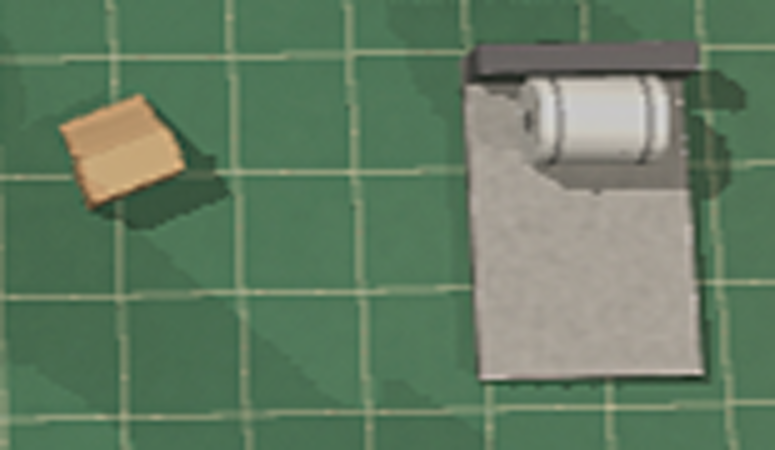

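View pics/scene0.png

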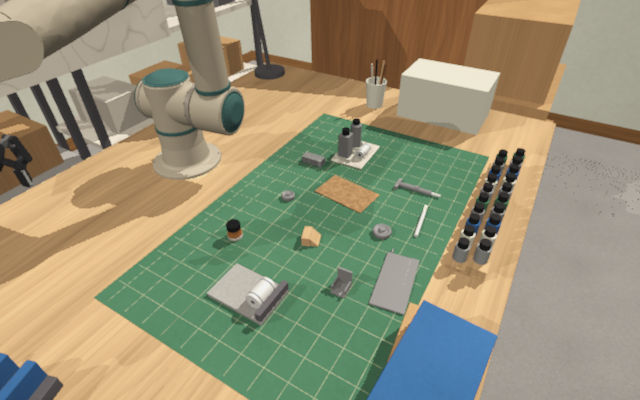

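```bash
cat > h.py <<'E'
from station import manip
import cv2,numpy as np
np.set_printoptions(precision=4,suppress=True)
names="bottle_round bottle_square holder_round holder_square roller_thin roller_thick bed chock pad".split()
class Cam:
    def __init__(s,n):
        s.n=n; st=manip.get_state(); f=s.f=manip.grab_frame(n); s.img=f["color"][:,:,::-1].copy()
        if n=="wrist":
            T=np.array(f["T_tool_cam"]); R=st["eef_rot"]; s.R=R@T[:3,:3]; s.o=st["position"]+R@T[:3,3]
        else: s.R=np.array(f["rotation"]); s.o=np.array(f["origin"])
    def plane(s,px,z):
        px=np.atleast_2d(np.array(px,float)); f=s.f
        d=(px-[f["cx"],f["cy"]])/[f["fx"],f["fy"]]
        if s.n=="wrist":
            r=np.linalg.norm(d,axis=1,keepdims=True)+1e-9
            v=np.c_[d/r*np.sin(r),np.cos(r)]
        else: v=np.c_[d,np.ones(len(d))]
        w=v@s.R.T; return (s.o+w*((z-s.o[2])/w[:,2:]))[:,:2]
    def proj(s,P):
        P=np.atleast_2d(P); c=(P-s.o)@s.R; f=s.f
        if s.n=="wrist":
            r=np.linalg.norm(c[:,:2],axis=1); th=np.arctan2(r,c[:,2]); d=c[:,:2]*(th/(r+1e-9))[:,None]
        else: d=c[:,:2]/c[:,2:]
        return d*[f["fx"],f["fy"]]+[f["cx"],f["cy"]]
    def lm(s,o): 
        L=manip.landmark_of(s.n,o); return [(d["point"],d["conf"]) for d in L]
    def seg(s,o): return [(d["region"],d["conf"]) for d in manip.cut_out(s.n,o)]
    def save(s,name): cv2.imwrite(f"pics/{name}.png",s.img)
def rel(p,yaw=None):
    """shift in tool axes to target world point; turn (deg) so that tool x (mod 180) lies along yaw"""
    st=manip.get_state(); R=st["eef_rot"]; v=R.T@(np.array(p)-st["position"])
    t=None
    if yaw is not None:
        cur=np.arctan2(R[1,0],R[0,0]); t=-np.degrees((yaw-cur+np.pi/2)%np.pi-np.pi/2)  # tool z down
    print("rel mm",np.round(v*1e3,1),"turn",t,"q6",st["q"][5],"yaw",np.degrees(np.arctan2(R[1,0],R[0,0])))
Z=dict(bottle_round=.009,bottle_square=.009,holder_round=.006,holder_square=.006,roller_thin=.021,roller_thick=.030,bed=.01,chock=0,pad=.004)
ZS=dict(Z,chock=.013)
E
python3 - <<'E'
from h import *
for n in ["top","scene"]:
    c=Cam(n)
    for o in names: print(n,o,*[(c.plane(p,Z[o])[0],round(k,2)) for p,k in c.lm(o)])
    if n=="top":
        for o in ["pad","bed","roller_thin","roller_thick","chock"]:
            for m,k in c.seg(o)[:1]:
                q=np.argwhere(m)[:,::-1]; w=c.plane(q,ZS[o]).astype(np.float32); print(o,cv2.minAreaRect(w*1000))
E
```

```text
top bottle_round (array([0.4395, 0.3297]), 0.95) (array([0.4438, 0.333 ]), 0.21)
top bottle_square (array([0.4401, 0.2648]), 0.82)
top holder_round (array([0.4428, 0.3331]), 0.48)
top holder_square (array([0.4395, 0.2599]), 0.85)
top roller_thin (array([0.4891, 0.2968]), 0.87)
top roller_thick (array([ 0.5548, -0.3186]), 0.6)
top bed (array([ 0.493 , -0.3235]), 0.67)
top chock (array([ 0.5441, -0.1099]), 0.84)
top pad (array([0.5333, 0.0975]), 0.58)
pad ((531.61279296875, 102.2273178100586), (101.31558990478516, 161.54920959472656), 82.75120544433594)
bed ((511.43597412109375, -321.7379455566406), (108.09000396728516, 154.0208282470703), 88.76110076904297)
roller_thin ((527.9530029296875, 99.43641662597656), (98.28184509277344, 156.66400146484375), 82.31061553955078)
roller_thick ((548.4548950195312, -322.21954345703125), (64.30216217041016, 38.73198318481445), 88.89600372314453)
chock ((541.506591796875, -112.03801727294922), (43.84392547607422, 50.125389099121094), 19.665355682373047)
scene bottle_round (array([ 0.5494, -0.1188]), 0.17)
scene bottle_square (array([0.4464, 0.2696]), 0.67) (array([0.45  , 0.2648]), 0.57) (array([0.4675, 0.3217]), 0.38)
scene holder_round (array([0.4395, 0.3344]), 0.45)
scene holder_square (array([0.4466, 0.2764]), 0.46)
scene roller_thin (array([0.4782, 0.3058]), 0.58) (array([ 0.551 , -0.1264]), 0.32)
scene roller_thick (array([ 0.5515, -0.3316]), 0.57) (array([0.4893, 0.3046]), 0.34)
scene bed (array([ 0.5012, -0.3306]), 0.8) (array([0.4702, 0.325 ]), 0.48) (array([0.4409, 0.2613]), 0.44)
scene chock (array([ 0.5429, -0.1019]), 0.52)
scene pad (array([0.5254, 0.1141]), 0.83)
```

Run:
```python
from h import *
rel([.45,-.31,.28],-.02)
print(manip.grab_frame("wrist")["T_tool_cam"],manip.grab_frame("wrist")["fx"])
```

```text
rel mm [ 366.7 -119.9  -48.7] turn 14.426909395217516 q6 -0.07030313285553279 yaw 13.280993804955864
[[ 0.0001 -0.9624 -0.2717  0.0683]
 [ 1.      0.0003 -0.0005  0.001 ]
 [ 0.0005 -0.2717  0.9624 -0.1432]
 [ 0.      0.      0.      1.    ]] 309.70691628693146
```

The manual's scale: shifts go in shares of 0.8 m and turns go in shares of 2 rad. Converting my numbers, 0.367 m / 0.8 = 0.4588, 0.32 m / 0.8 = 0.4, 14.4 degrees / 114.5916 = 0.1257.

carry_out(
  series=[
    [[0.0575,-0.0188,-0.0075,0.0262,1],[0.115,-0.0375,-0.015,0.0524,1],[0.1713,-0.0563,-0.0225,0.0785,1],[0.2288,-0.075,-0.03,0.1047,1],[0.2863,-0.0938,-0.0375,0.1257,1],[0.3438,-0.1125,-0.045,0.1257,1],[0.4,-0.1313,-0.0538,0.1257,1],[0.4588,-0.15,-0.0613,0.1257,1],[0.4588,-0.15,-0.0613,0.1257,1],[0.4588,-0.15,-0.0613,0.1257,1],[0.4588,-0.15,-0.0613,0.1257,1],[0.4588,-0.15,-0.0613,0.1257,1]],
  ],
)

```text
time_s: 4.45
position: [0.4493, -0.3108, 0.2803]
eef_rot: [[1.0, -0.022, -0.0], [-0.022, -1.0, -0.0], [-0.0, 0.0, -1.0]]
contact_force: [-0.6, -0.2, 0.3]
finger_gap: 0.0856
finger_force: 0.0
```

```bash
cat >> h.py <<'E'
def look(name,objs,zs={}):
    c=Cam("wrist"); c.save(name)
    for o in objs:
        z=zs.get(o,Z[o])
        print(o,*[(np.round(p),c.plane(p,z)[0],round(k,2)) for p,k in c.lm(o)[:2]])
        for m,k in c.seg(o)[:1]:
            q=np.argwhere(m)[:,::-1]; w=c.plane(q,zs.get(o+"_s",ZS[o])).astype(np.float32)*1000; r=cv2.minAreaRect(w)
            print("   seg",round(k,2),"rect",np.round(r[0],1),np.round(r[1],1),round(r[2],1),"px",q.min(0),q.max(0))
    return c
E
python3 - <<'E'
from h import *
look("w1",["bed","roller_thick","chock"]); print(manip.get_state()["position"])
rel([.48,-.11,.24],-.02)
E
```

```text
bed (array([333., 142.]), array([ 0.4893, -0.3235]), 0.94)
   seg 0.93 rect [ 508.7 -321.4] [105.6 153.2] 89.8 px [290  71] [370 184]
roller_thick (array([332.,  96.]), array([ 0.5502, -0.3237]), 0.72) (array([181., 115.]), array([ 0.5388, -0.1207]), 0.29)
   seg 0.92 rect [ 547.2 -322.4] [58.9 41. ] 89.0 px [308  82] [355 114]
chock (array([184., 113.]), array([ 0.5431, -0.1115]), 0.94)
   seg 0.82 rect [ 537.9 -110.9] [41.5 55.9] 19.9 px [166  97] [200 134]
[ 0.45   -0.3101  0.2803]
rel mm [  25.9 -200.7   40.3] turn -0.0050502539392581 q6 0.9199709774045449 yaw -1.1509658442009063
```

View pics/w1.png

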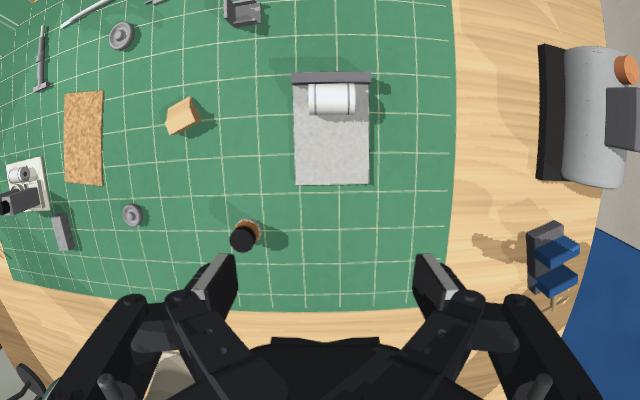

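Converted, -0.6 m / 0.8 = -0.75, -0.45 m / 0.8 = -0.5625.

carry_out(
  series=[
    [[-0.005,-0.0625,0,0,1],[-0.01,-0.125,0,0,1],[-0.015,-0.1875,0,0,1],[-0.02,-0.25,0,0,1],[-0.025,-0.3125,0,0,1],[-0.025,-0.375,0,0,1],[-0.025,-0.4375,0,0,1],[-0.025,-0.5,0,0,1],[-0.025,-0.5625,0,0,1],[-0.025,-0.625,0,0,1],[-0.025,-0.6875,0,0,1],[-0.025,-0.75,0,0,1]],
  ],
)

```text
time_s: 6.0
position: [0.4415, 0.2917, 0.2805]
eef_rot: [[1.0, -0.019, 0.001], [-0.019, -1.0, 0.0], [0.001, -0.0, -1.0]]
contact_force: [0.6, -1.4, 0.6]
finger_gap: 0.0852
finger_force: 0.0
```

carry_out(
  series=[
    [[0,0,0,0,1],[0,0,0,0,1],[0,0,0,0,1],[0,0,0,0,1]],
  ],
)

```text
time_s: 6.4
position: [0.4423, 0.2884, 0.2807]
eef_rot: [[1.0, -0.021, 0.001], [-0.021, -1.0, 0.0], [0.001, -0.0, -1.0]]
contact_force: [-0.6, -0.0, 0.3]
finger_gap: 0.0854
finger_force: 0.0
```

Run:
```python
from h import *
c=look("w2",["bottle_round","bottle_square","holder_round","holder_square","roller_thin","pad"]); print(manip.get_state()["position"],manip.get_state()["q"])
```

```text
bottle_round (array([290., 176.]), array([0.4379, 0.3343]), 0.96)
   seg 0.63 rect [426.3 340.1] [43.  59.1] 43.7 px [268 164] [303 203]
bottle_square (array([341., 178.]), array([0.4339, 0.2648]), 0.63)
   seg 0.78 rect [425.6 261. ] [55.5 43.4] 0.3 px [328 164] [360 203]
holder_round (array([290., 176.]), array([0.4376, 0.3349]), 0.97) (array([626., 156.]), array([ 0.4856, -0.3163]), 0.57)
   seg 0.97 rect [443.  327.9] [53.3 37.5] 48.7 px [273 157] [311 193]
holder_square (array([340., 174.]), array([0.4385, 0.2661]), 0.83)
   seg 0.6 rect [437.7 266.6] [58.  59.4] 90.0 px [319 153] [361 196]
roller_thin (array([316., 143.]), array([0.4824, 0.2984]), 0.65) (array([562., 117.]), array([ 0.5375, -0.0923]), 0.42)
   seg 0.65 rect [ 539.9 -105. ] [48.4 67.2] 19.7 px [551 102] [581 132]
pad (array([452., 112.]), array([0.5278, 0.106 ]), 0.77)
   seg 0.94 rect [528.4 101.2] [101. 160.] 82.0 px [415  52] [489 170]
[0.4419 0.2896 0.2802] [ 0.5103  0.0557  1.3006 -0.0001  1.7854  2.1005]
```

View pics/w2.png

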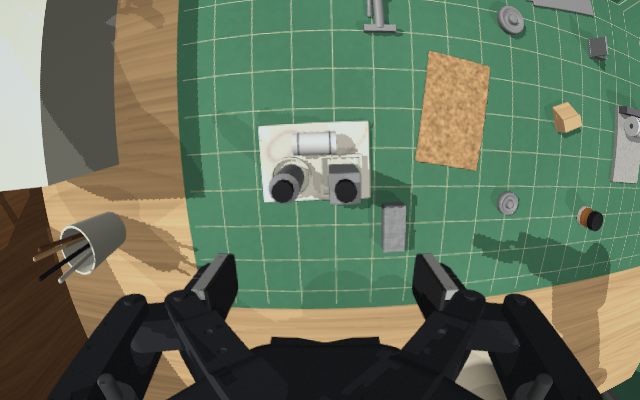

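Run:
```python
from h import *
c=Cam("wrist"); g=cv2.cvtColor(c.img,cv2.COLOR_BGR2GRAY)
m=(g<45).astype(np.uint8); m[210:]=0;m[:150]=0;m[:,:250]=0;m[:,380:]=0
n,l,s,ce=cv2.connectedComponentsWithStats(m)
for i in range(1,n):
    if s[i,4]>60: print(s[i],ce[i],c.plane(ce[i],.105),c.plane(ce[i],.096))
# rack outline
h=cv2.cvtColor(c.img,cv2.COLOR_BGR2HSV); w=((h[...,1]<60)&(h[...,2]>150)).astype(np.uint8); w[:110]=0;w[215:]=0;w[:,:240]=0;w[:,390:]=0
w=cv2.morphologyEx(w,cv2.MORPH_CLOSE,np.ones((9,9)))
q=np.argwhere(w)[:,::-1]; print(cv2.minAreaRect((c.plane(q,.006)*1000).astype(np.float32)))
L=manip.cut_out("wrist","roller_thin")
for d in L:
    q=np.argwhere(d["region"])[:,::-1]; print(d["conf"],q.min(0),q.max(0),cv2.minAreaRect((c.plane(q,.028)*1000).astype(np.float32)))
rel([.438,.334,.2],np.radians(91.5)); rel([.438,.2655,.2])
```

```text
[273 179  22  23 360] [283.3694 190.1056] [[0.4394 0.3324]] [[0.4373 0.3337]]
[337 179  21  23 369] [346.7642 190.0325] [[0.4381 0.2654]] [[0.436  0.2647]]
((454.86065673828125, 302.22454833984375), (211.869873046875, 146.55311584472656), 88.89810180664062)
0.69 [291 131] [337 156] ((482.22833251953125, 301.4609375), (58.79999542236328, 32.20595932006836), 88.62000274658203)
rel mm [ -4.8 -44.3  80.2] turn 87.39037767269502 q6 2.1004723866565165 yaw -1.109622327304984
rel mm [-3.5 24.2 80.2] turn None q6 2.1004723866565165 yaw -1.109622327304984
```

Converted, 0.15 m / 0.8 = 0.1875, 0.13 m / 0.8 = 0.1625, -91 degrees / 114.5916 = -0.7941.

carry_out(
  series=[
    [[-0.005,-0.0538,0.025,-0.0742,1],[-0.005,-0.0538,0.05,-0.1484,1],[-0.005,-0.0538,0.075,-0.2225,1],[-0.005,-0.0538,0.1,-0.2967,1],[-0.005,-0.0538,0.125,-0.3709,1],[-0.005,-0.0538,0.15,-0.4451,1],[-0.005,-0.0538,0.1625,-0.5192,1],[-0.005,-0.0538,0.175,-0.5934,1],[-0.005,-0.0538,0.1813,-0.6676,1],[-0.005,-0.0538,0.1875,-0.7418,1],[-0.005,-0.0538,0.1875,-0.7941,1],[-0.005,-0.0538,0.1875,-0.7941,1]],
  ],
)

```text
time_s: 8.35
position: [0.4387, 0.3327, 0.13]
eef_rot: [[0.001, 1.0, -0.0], [1.0, -0.001, -0.0], [-0.0, -0.0, -1.0]]
contact_force: [0.5, 0.9, 0.3]
finger_gap: 0.0852
finger_force: 0.0
```

Run:
```python
from h import *
c=Cam("wrist");c.save("w3")
for o in ["bottle_round","bottle_square"]: print(o,[(np.round(p),c.plane(p,.009),k) for p,k in c.lm(o)])
rel([.439,.333,.046],np.pi/2)
```

```text
bottle_round [(array([323., 199.]), array([[0.4366, 0.3325]]), 0.94)]
bottle_square [(array([322., 270.]), array([[0.4353, 0.2631]]), 0.78)]
rel mm [ 0.2  0.1 84.4] turn -0.2671169370197587 q6 0.5863712546663825 yaw 89.73288306298024
```

View pics/w3.png

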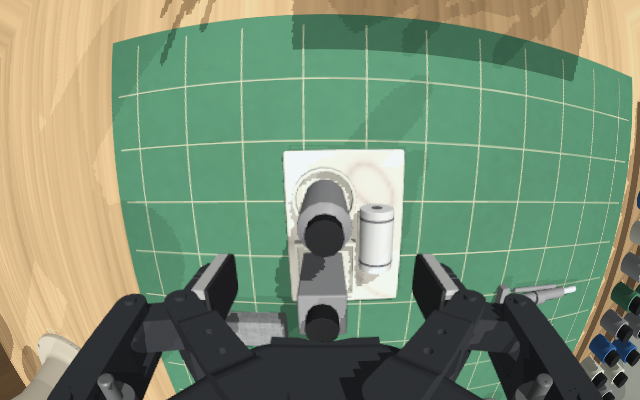

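Converted, 0.084 m / 0.8 = 0.105, 0.06 m / 0.8 = 0.075.

carry_out(
  series=[
    [[0,0,0.0375,0,1],[0,0,0.075,0,1],[0,0,0.105,0,1],[0,0,0.105,0,0.8],[0,0,0.105,0,0],[0,0,0.105,0,0],[0,0,0.105,0,0],[0,0,0.105,0,0],[0,0,0.105,0,0],[0,0,0.105,0,0],[0,0,0.105,0,0],[0,0,0.105,0,0]],
  ],
  grip_force=30,
)

```text
time_s: 9.7
position: [0.4398, 0.3334, 0.0484]
eef_rot: [[0.002, 1.0, 0.003], [1.0, -0.002, 0.002], [0.002, 0.003, -1.0]]
contact_force: [-0.7, -0.2, 6.6]
finger_gap: 0.0356
finger_force: 30.6
```

Run:
```python
from h import *
s=manip.get_state(); print(s["finger_gap"],s["finger_force"],s["position"])
rel([.5785,.095,.12]); 
c=Cam("wrist"); h=c.seg
for p in [(255,325),(240,315),(285,316)]: print(c.plane(p,.02))
```

```text
0.0355525106212684 30.639431979507208 [0.4398 0.3334 0.0484]
rel mm [-237.9  139.4  -71.7] turn None q6 0.5838928722197725 yaw 89.87566036406834
[[0.3911 0.2672]]
[[0.3813 0.2753]]
[[0.4128 0.2762]]
```

Converted, -0.238 m / 0.8 = -0.2975, 0.139 m / 0.8 = 0.1738.

carry_out(
  series=[
    [[0,0,-0.0188,0,0],[0,0,-0.0563,0,0],[0,0.025,-0.075,0,0],[0,0.0625,-0.075,0,0],[-0.0125,0.1,-0.075,0,0],[-0.05,0.1375,-0.075,0,0],[-0.1,0.1625,-0.075,0,0],[-0.1563,0.1738,-0.075,0,0],[-0.2063,0.1738,-0.075,0,0],[-0.25,0.1738,-0.075,0,0],[-0.2813,0.1738,-0.075,0,0],[-0.2975,0.1738,-0.075,0,0]],
  ],
)

```text
time_s: 10.95
position: [0.5773, 0.0923, 0.1071]
eef_rot: [[0.004, 1.0, 0.0], [1.0, -0.004, -0.0], [-0.0, 0.0, -1.0]]
contact_force: [0.3, 0.7, -1.4]
finger_gap: 0.0357
finger_force: 30.5
```

Run:
```python
from h import *
c=Cam("wrist"); s=manip.get_state(); print(s["finger_gap"],s["finger_force"],s["position"],s["contact_force"])
for d in manip.cut_out("wrist","pad")[:1]:
    q=np.argwhere(d["region"])[:,::-1]; print(d["conf"],cv2.minAreaRect((c.plane(q,.004)*1000).astype(np.float32)))
rel([.5785,.095,.0445])
c.save("w4")
```

```text
0.0354231819728594 30.51830442622304 [0.5775 0.0915 0.107 ] [-0.3228 -1.753  -0.5665]
0.67 ((528.938232421875, 101.04792022705078), (101.01753997802734, 160.4166717529297), 82.37194061279297)
rel mm [ 1.8  1.  62.4] turn None q6 0.10118073329672457 yaw 89.76519059284847
```

Converted, 0.062 m / 0.8 = 0.0775, 0.061 m / 0.8 = 0.0763.

carry_out(
  series=[
    [[0,0,0.0313,0,0],[0,0,0.0563,0,0],[0,0,0.07,0,0],[0,0,0.0763,0,0],[0,0,0.0775,0,0],[0,0,0.0775,0,0.55],[0,0,0.0775,0,0.6],[0,0,0.0775,0,0.7],[0,0,0.0775,0,0.7],[0,0,0.0375,0,0.7],[0,0,-0.0125,0,1],[0,0,-0.0563,0,1]],
  ],
)

```text
time_s: 12.25
position: [0.5773, 0.0943, 0.1533]
eef_rot: [[0.002, 1.0, 0.001], [1.0, -0.002, -0.0], [0.0, 0.001, -1.0]]
contact_force: [0.2, -0.3, -0.5]
finger_gap: 0.0853
finger_force: 0.0
```

Run:
```python
from h import *
s=manip.get_state(); print(s["finger_gap"],s["position"],s["contact_force"])
c=Cam("wrist"); c.save("w5"); print([(c.plane(p,.004),k) for p,k in c.lm("bottle_round")])
rel([.4385,.265,.15],np.pi/2)
t=Cam("top"); print([(t.plane(p,.004),k) for p,k in t.lm("bottle_round")],[(t.plane(p,.009),k) for p,k in t.lm("bottle_square")]); t.save("top1")
```

```text
0.08527349087442818 [0.5773 0.0943 0.1533] [ 0.1915 -0.3113 -0.536 ]
[(array([[0.5767, 0.0971]]), 0.64)]
rel mm [ 170.1 -142.     6.8] turn -0.12264086723284927 q6 0.1010800847974131 yaw 89.87735913276715
[(array([[0.5768, 0.0967]]), 0.42)] [(array([[0.4359, 0.264 ]]), 0.93)]
```

Converted, 0.17 m / 0.8 = 0.2125, -0.139 m / 0.8 = -0.1738.

carry_out(
  series=[
    [[0.0438,-0.0363,0,0,1],[0.0875,-0.0725,0,0,1],[0.1313,-0.1088,0,0,1],[0.175,-0.145,0,0,1],[0.2,-0.165,0,0,1],[0.2125,-0.1738,0,0,1],[0.2125,-0.1738,0,0,1],[0.2125,-0.1738,0.0125,0,1],[0.2125,-0.1738,0.025,0,1]],
  ],
)

```text
time_s: 13.4
position: [0.4394, 0.2636, 0.1301]
eef_rot: [[0.004, 1.0, -0.0], [1.0, -0.004, -0.001], [-0.001, -0.0, -1.0]]
contact_force: [0.9, -1.1, 0.4]
finger_gap: 0.0854
finger_force: 0.0
```

Run:
```python
from h import *
c=Cam("wrist"); c.save("w6"); print([(c.plane(p,.009),k) for p,k in c.lm("bottle_square")])
g=cv2.cvtColor(c.img,cv2.COLOR_BGR2GRAY)
rel([.438,.265,.046],np.pi/2)
for d in manip.cut_out("wrist","bottle_square")[:1]:
    q=np.argwhere(d["region"])[:,::-1]; print(q.min(0),q.max(0))
```

```text
[(array([[0.4359, 0.2641]]), 0.97)]
rel mm [ 2.   0.  82.5] turn -0.21809977524206303 q6 0.47255041225124933 yaw 89.78190022475793
[291 177] [348 256]
```

View pics/w6.png

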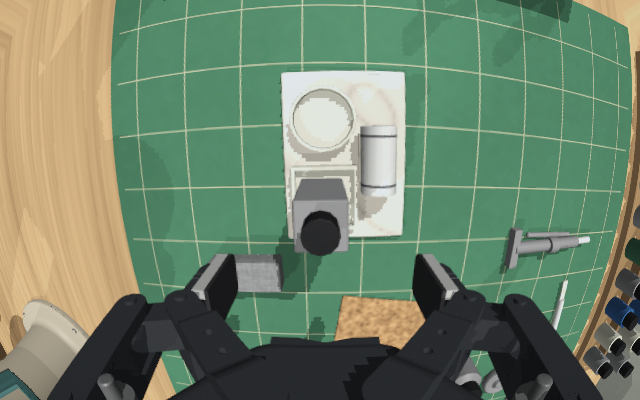

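Converted, 0.084 m / 0.8 = 0.105, 0.083 m / 0.8 = 0.1038.

carry_out(
  series=[
    [[0.0013,-0.0013,0.0375,0,1],[0.0013,-0.0013,0.075,0,1],[0.0013,-0.0013,0.1038,0,1],[0.0013,-0.0013,0.105,0,0.8],[0.0013,-0.0013,0.105,0,0],[0.0013,-0.0013,0.105,0,0],[0.0013,-0.0013,0.105,0,0],[0.0013,-0.0013,0.105,0,0],[0.0013,-0.0013,0.105,0,0],[0.0013,-0.0013,0.105,0,0],[0.0013,-0.0013,0.105,0,0],[0.0013,-0.0013,0.105,0,0]],
  ],
  grip_force=30,
)

```text
time_s: 14.75
position: [0.4387, 0.2661, 0.0491]
eef_rot: [[0.002, 1.0, 0.003], [1.0, -0.002, 0.001], [0.001, 0.003, -1.0]]
contact_force: [-0.9, -1.1, 6.5]
finger_gap: 0.0357
finger_force: 39.2
```

Run:
```python
from h import *
s=manip.get_state(); print(s["finger_gap"],s["finger_force"],s["position"],s["eef_rot"][:,0])
rel([.4795,.109,.105])
```

```text
0.035694945865098 39.227251410484314 [0.4387 0.2661 0.0491] [0.0021 1.     0.0012]
rel mm [-156.9   41.3  -56. ] turn None q6 0.47557291620514147 yaw 89.8810478634545
```

Converted, -0.157 m / 0.8 = -0.1963, 0.003 m / 0.8 = 0.0038.

carry_out(
  series=[
    [[0,0,-0.0188,0,0],[0,0,-0.05,0,0],[-0.0125,0.0038,-0.075,0,0],[-0.0438,0.0125,-0.075,0,0],[-0.0813,0.025,-0.075,0,0],[-0.125,0.0375,-0.075,0,0],[-0.1625,0.0463,-0.075,0,0],[-0.1875,0.0513,-0.075,0,0],[-0.1963,0.0513,-0.075,0,0],[-0.1963,0.0513,-0.075,0,0],[-0.1963,0.0513,-0.075,0,0]],
  ],
)

```text
time_s: 15.85
position: [0.4781, 0.1094, 0.1074]
eef_rot: [[0.002, 1.0, 0.0], [1.0, -0.002, 0.0], [0.0, 0.0, -1.0]]
contact_force: [0.1, -0.5, -1.0]
finger_gap: 0.0353
finger_force: 38.4
```

Run:
```python
from h import *
s=manip.get_state(); print(s["finger_gap"],s["finger_force"],s["position"])
rel([.4795,.109,.045])
```

```text
0.0352690712055516 38.44456672668457 [0.4781 0.1094 0.1074]
rel mm [-0.4  1.4 62.4] turn None q6 0.15087507973987385 yaw 89.91130258432266
```

Converted, 0.062 m / 0.8 = 0.0775, 0.061 m / 0.8 = 0.0763.

carry_out(
  series=[
    [[0,0.0013,0.0313,0,0],[0,0.0013,0.0563,0,0],[0,0.0013,0.07,0,0],[0,0.0013,0.0763,0,0],[0,0.0013,0.0775,0,0],[0,0.0013,0.0775,0,0.55],[0,0.0013,0.0775,0,0.6],[0,0.0013,0.0775,0,0.7],[0,0.0013,0.0775,0,0.7],[0,0.0013,0.0375,0,0.7],[0,0.0013,-0.0125,0,0.7],[0,0.0013,-0.0563,0,1]],
  ],
)

```text
time_s: 17.05
position: [0.4793, 0.1085, 0.1542]
eef_rot: [[0.002, 1.0, 0.001], [1.0, -0.002, 0.0], [0.0, 0.001, -1.0]]
contact_force: [0.5, 0.7, 0.2]
finger_gap: 0.0729
finger_force: 0.0
```

Run:
```python
from h import *
s=manip.get_state(); print(s["finger_gap"],s["position"],s["contact_force"])
t=Cam("top"); t.save("top2")
for o,z in [("bottle_round",.004),("bottle_square",.004),("holder_round",.006),("holder_square",.006),("roller_thin",.021)]: print(o,[(t.plane(p,z),round(k,2)) for p,k in t.lm(o)])
rel([.44,.295,.2],0)
```

```text
0.0728997400664877 [0.4793 0.1085 0.1542] [0.5091 0.6955 0.2456]
bottle_round [(array([[0.4356, 0.2635]]), 0.41), (array([[0.4861, 0.3018]]), 0.33)]
bottle_square []
holder_round [(array([[0.4423, 0.3291]]), 0.91)]
holder_square [(array([[0.4382, 0.2623]]), 0.37)]
roller_thin [(array([[0.49  , 0.3049]]), 0.49)]
rel mm [186.4 -39.2 -49.1] turn 89.87927151507722 q6 0.14973631060136108 yaw 89.87927151507722
```

Converted, 0.188 m / 0.8 = 0.235, 0.17 m / 0.8 = 0.2125, 90 degrees / 114.5916 = 0.7854.

carry_out(
  series=[
    [[0.025,-0.0038,-0.025,0.0436,1],[0.0625,-0.0125,-0.0563,0.1134,1],[0.1,-0.025,-0.0563,0.1833,1],[0.1375,-0.0313,-0.0563,0.2531,1],[0.175,-0.0375,-0.0563,0.3229,1],[0.2125,-0.0375,-0.0563,0.3927,1],[0.235,-0.0375,-0.0563,0.4625,1],[0.235,-0.0375,-0.0563,0.5323,1],[0.235,-0.0375,-0.0563,0.6021,1],[0.235,-0.0375,-0.0563,0.672,1],[0.235,-0.0375,-0.0563,0.733,1],[0.235,-0.0375,-0.0563,0.7854,1]],
  ],
)

```text
time_s: 18.55
position: [0.4492, 0.2963, 0.1953]
eef_rot: [[1.0, -0.007, -0.003], [-0.007, -1.0, -0.002], [-0.003, 0.002, -1.0]]
contact_force: [-0.1, 0.3, -0.1]
finger_gap: 0.0854
finger_force: 0.0
```

Run:
```python
from h import *
c=look("w7",["roller_thin","holder_round","holder_square","bottle_round","bottle_square","pad"],dict(bottle_round=.004,bottle_square=.004,roller_thin_s=.026,holder_round_s=.014,holder_square_s=.014)); print(manip.get_state()["position"])
rel([.483,.3,.1],0)
```

```text
roller_thin (array([319., 155.]), array([0.4824, 0.3009]), 0.64)
   seg 0.84 rect [483.9 301. ] [30.6 57.6] 0.3 px [290 139] [347 169]
holder_round (array([289., 193.]), array([0.439 , 0.3349]), 0.94)
   seg 0.78 rect [437.5 334.2] [55.1 57.1] 89.1 px [264 170] [314 221]
holder_square (array([352., 197.]), array([0.4334, 0.2653]), 0.96)
   seg 0.74 rect [438.8 265.8] [57.6 57. ] 0.9 px [325 168] [378 220]
bottle_round (array([497.,  79.]), array([0.5775, 0.0906]), 0.9)
   seg 0.84 rect [585.3  58.5] [ 46. 116.] 21.2 px [482  55] [553  95]
bottle_square (array([483., 162.]), array([0.4765, 0.1062]), 0.96)
   seg 0.83 rect [470.   74.2] [108.6  49.8] 83.7 px [470 145] [538 189]
pad (array([487., 118.]), array([0.5292, 0.1042]), 0.96) (array([349., 198.]), array([0.4328, 0.2677]), 0.64)
   seg 0.6 rect [529.1 101.5] [100.6 160.7] 83.0 px [442  45] [525 185]
[0.4497 0.2966 0.1973]
rel mm [33.3 -3.4 97.3] turn -0.1012422108864812 q6 2.087166194742973 yaw -0.10124221088647553
```

View pics/w7.png

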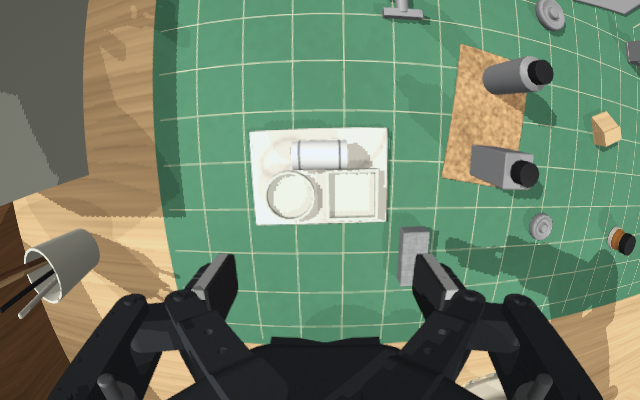

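Converted, 0.19 m / 0.8 = 0.2375, 0.185 m / 0.8 = 0.2313.

carry_out(
  series=[
    [[0.0213,-0.0025,0.05,0,1],[0.0419,-0.005,0.1,0,1],[0.0419,-0.005,0.15,0,1],[0.0419,-0.005,0.1875,0,1],[0.0419,-0.005,0.2188,0,1],[0.0419,-0.005,0.2313,0,1],[0.0419,-0.005,0.2375,0,1],[0.0419,-0.005,0.2375,0,1],[0.0419,-0.005,0.2375,0,1]],
  ],
)

```text
time_s: 20.1
position: [0.4841, 0.301, 0.0089]
eef_rot: [[1.0, -0.002, 0.002], [-0.002, -1.0, 0.001], [0.002, -0.001, -1.0]]
contact_force: [0.2, 0.7, 0.2]
finger_gap: 0.0856
finger_force: 0.0
```

carry_out(
  series=[
    [[0,0,0,0,0.7],[0,0,0,0,0.4],[0,0,0,0,0.4],[0,0,0,0,0.4],[0,0,0,0,0.4],[0,0,0,0,0.4],[0,0,0,0,0.4]],
  ],
  grip_force=30,
)

```text
time_s: 20.8
position: [0.4838, 0.3008, 0.0084]
eef_rot: [[1.0, -0.002, 0.001], [-0.002, -1.0, 0.001], [0.001, -0.001, -1.0]]
contact_force: [-0.5, -0.7, 5.6]
finger_gap: 0.0557
finger_force: 32.0
```

Converted, 0.34 m / 0.8 = 0.425, -0.19 m / 0.8 = -0.2375.

carry_out(
  series=[
    [[0,0,-0.025,0,0.4],[0,0,-0.075,0,0.4],[0,0.0125,-0.125,0,0.4],[0,0.0375,-0.175,0,0.4],[0,0.075,-0.2125,0,0.4],[0,0.125,-0.2375,0,0.4],[-0.0063,0.175,-0.25,0,0.4],[-0.0125,0.225,-0.25,0,0.4],[-0.0188,0.275,-0.25,0,0.4],[-0.025,0.325,-0.25,0,0.4],[-0.025,0.375,-0.25,0,0.4],[-0.0313,0.425,-0.25,0,0.4]],
  ],
)

```text
time_s: 22.0
position: [0.4571, -0.0409, 0.207]
eef_rot: [[1.0, -0.002, -0.0], [-0.002, -1.0, -0.0], [-0.0, 0.0, -1.0]]
contact_force: [0.3, -0.2, -0.8]
finger_gap: 0.056
finger_force: 32.7
```

Converted, 0.284 m / 0.8 = 0.355, 0.28 m / 0.8 = 0.35, 1 degrees / 114.5916 = 0.0087.

carry_out(
  series=[
    [[-0.0038,0.05,0,0,0.4],[-0.0063,0.1,0,0,0.4],[-0.01,0.15,0,0,0.4],[-0.0125,0.2,0,0,0.4],[-0.0188,0.25,0,0,0.4],[-0.025,0.3,0,0.0044,0.4],[-0.0288,0.3313,0,0.0087,0.4],[-0.0313,0.35,0,0.0087,0.4],[-0.0313,0.355,0,0.0087,0.4],[-0.0313,0.355,0,0.0087,0.4],[-0.0313,0.355,0,0.0087,0.4],[-0.0313,0.355,0,0.0087,0.4]],
  ],
)

```text
time_s: 23.2
position: [0.4323, -0.3223, 0.2075]
eef_rot: [[1.0, -0.018, 0.0], [-0.018, -1.0, -0.0], [0.0, -0.0, -1.0]]
contact_force: [-0.0, -0.8, -2.2]
finger_gap: 0.0553
finger_force: 32.6
```

Run:
```python
from h import *
c=look("w8",["bed","roller_thick","chock"],dict(roller_thick_s=.042)); s=manip.get_state();print(s["position"],s["finger_gap"])
h=cv2.cvtColor(c.img,cv2.COLOR_BGR2HSV)
m=manip.cut_out("wrist","bed")[0]["region"]
```

```text
bed (array([320., 129.]), array([ 0.4928, -0.3195]), 0.64) (array([  8., 198.]), array([0.4298, 0.2501]), 0.31)
   seg 0.9 rect [ 509.6 -321.7] [107.1 155.6] 89.9 px [272  45] [370 184]
roller_thick (array([321.,  75.]), array([ 0.5495, -0.3213]), 0.94)
   seg 0.93 rect [ 544.5 -321.6] [57.1 38.3] 89.8 px [292  59] [350  97]
chock (array([149., 101.]), array([ 0.5425, -0.1068]), 0.92)
   seg 0.61 rect [432.8 257.9] [63.6 47.5] 89.4 px [  0 185] [ 14 210]
[ 0.432  -0.3232  0.2074] 0.055601885610398784
```

View pics/w8.png

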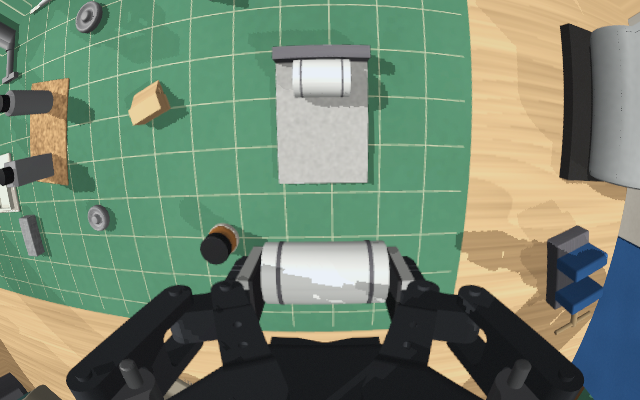

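Run:
```python
from h import *
c=Cam("wrist")
P=c.plane([(279,183.5),(368,184),(278,110),(367.5,110)],.01); print(P)
# simulate silhouettes: thick roller axis x fit: rows of near/far tangent
m=manip.cut_out("wrist","roller_thick")[0]["region"]; col=m[:,315:328]; rr=np.where(col.sum(1)>6)[0]; print(rr.min(),rr.max())
th=np.linspace(0,np.pi,91)
for x in np.arange(.540,.5581,.002):
    p=c.proj(np.c_[x+.02*np.cos(th),np.full(91,-.322),.03+.02*np.sin(th)])[:,1]; print(round(x,3),p.min()-.5,p.max()+.5-1)
for y in (-.374,-.272): print(c.proj([[.436,y,.01],[.571,y,.01],[.571,y,.044]]))
```

```text
[[ 0.4322 -0.2727]
 [ 0.4297 -0.3731]
 [ 0.5146 -0.2749]
 [ 0.5126 -0.3725]]
241 304
0.54 63.5953951788224 101.93008825184096
0.542 61.710354271895596 100.00609295247692
0.544 59.82663825864145 98.08370225912212
0.546 57.94651240989853 96.16306216044337
0.548 56.07107196408211 94.24431784044148
0.55 54.20043649886338 92.32761361421956
0.552 52.33472357711679 90.41309286473813
0.554 50.47404871418303 88.50089798062426
0.556 48.61458172082433 86.5911702950991
0.558 46.76035255344104 84.68405002608681
[[368.8274 178.5124]
 [367.954   58.0813]
 [372.629   51.4691]]
[[278.2351 180.2411]
 [274.2592  60.1119]
 [268.8339  53.7589]]
```

Converted, 0.193 m / 0.8 = 0.2413, 0.07 m / 0.8 = 0.0875.

carry_out(
  series=[
    [[0.0375,-0.0013,0.0375,0,0.4],[0.075,-0.0013,0.0875,0,0.4],[0.0875,-0.0013,0.1375,0,0.4],[0.0875,-0.0013,0.175,0,0.4],[0.0875,-0.0013,0.2063,0,0.4],[0.0875,-0.0013,0.225,0,0.4],[0.0875,-0.0013,0.2338,0,0.4],[0.0875,-0.0013,0.2375,0,0.4],[0.0875,-0.0013,0.24,0,0.4],[0.0875,-0.0013,0.2413,0,0.4]],
  ],
)

```text
time_s: 24.7
position: [0.5025, -0.3242, 0.0155]
eef_rot: [[1.0, -0.02, 0.002], [-0.02, -1.0, -0.001], [0.002, 0.001, -1.0]]
contact_force: [-0.2, 1.1, -0.4]
finger_gap: 0.0554
finger_force: 32.6
```

Run:
```python
from h import *
s=manip.get_state();print(s["position"],s["finger_gap"],s["contact_force"])
c=Cam("wrist");c.save("w9");cv2.imwrite("pics/w9.png",cv2.resize(c.img[60:330,180:470],None,fx=2,fy=2))
print(c.lm("roller_thick"),c.plane(c.lm("roller_thick")[0][0],.03))
```

```text
[ 0.5025 -0.3242  0.0155] 0.05541222017237759 [-0.1913  1.137  -0.4344]Traceback (most recent call last):
  File "<stdin>", line 4, in <module>
IndexError: list index out of range
```

View pics/w9.png

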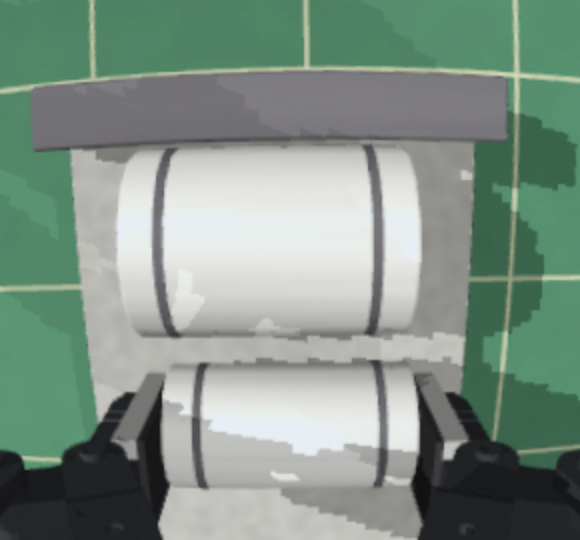

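Converted, 0.007 m / 0.8 = 0.0088, 0.005 m / 0.8 = 0.0063.

carry_out(
  series=[
    [[0,-0.0013,0.0013,0,0.4],[0,-0.0031,0.0025,0,0.4],[0.0025,-0.0031,0.0025,0,0.4],[0.005,-0.0031,0.0025,0,0.4],[0.0063,-0.0031,0.0025,0,0.4],[0.0075,-0.0031,0.0025,0,0.4],[0.0088,-0.0031,0.0025,0,0.4],[0.0088,-0.0031,0.0025,0,0.4],[0.0088,-0.0031,0.0025,0,0.4]],
  ],
)

```text
time_s: 25.75
position: [0.5092, -0.3214, 0.0125]
eef_rot: [[1.0, -0.02, 0.0], [-0.02, -1.0, -0.0], [0.0, 0.0, -1.0]]
contact_force: [-1.6, 0.4, 1.3]
finger_gap: 0.0552
finger_force: 32.9
```

Run:
```python
from h import *
s=manip.get_state();print(s["position"],s["finger_gap"],s["contact_force"])
c=Cam("wrist");cv2.imwrite("pics/w10.png",cv2.resize(c.img[60:330,180:470],None,fx=2,fy=2))
```

```text
[ 0.5092 -0.3214  0.0125] 0.0552360661046746 [-1.5531  0.4285  1.2793]
```

View pics/w10.png

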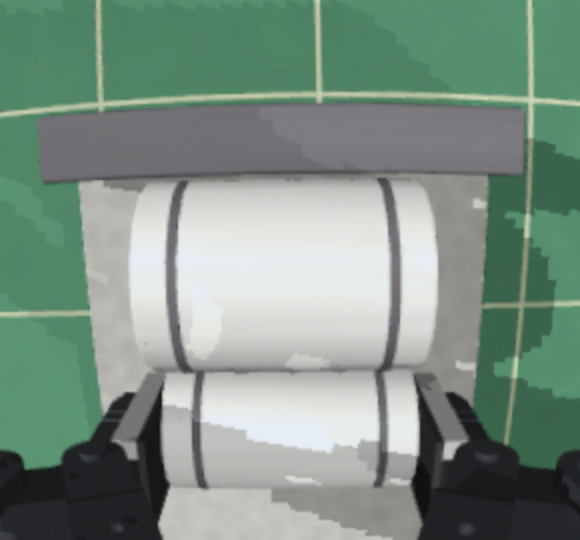

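Converted, 0.002 m / 0.8 = 0.0025, 0.0015 m / 0.8 = 0.0019.

carry_out(
  series=[
    [[0.0013,0,0,0,0.4],[0.0019,0,0,0,0.4],[0.0025,0,0,0,0.4],[0.0025,0,0,0,0.4]],
  ],
)

```text
time_s: 26.2
position: [0.511, -0.3214, 0.0124]
eef_rot: [[1.0, -0.02, -0.0], [-0.02, -1.0, -0.0], [-0.0, 0.0, -1.0]]
contact_force: [-2.7, -0.4, 3.9]
finger_gap: 0.0556
finger_force: 33.1
```

Converted, 0.0015 m / 0.8 = 0.0019, 0.001 m / 0.8 = 0.0013.

carry_out(
  series=[
    [[0.0013,0,0,0,0.4],[0.0019,0,0,0,0.4],[0.0019,0,0,0,0.4]],
  ],
)

```text
time_s: 26.5
position: [0.5126, -0.3215, 0.0124]
eef_rot: [[1.0, -0.02, 0.0], [-0.02, -1.0, -0.0], [0.0, 0.0, -1.0]]
contact_force: [-2.9, 0.8, 3.5]
finger_gap: 0.0552
finger_force: 33.2
```

Converted, 0.0015 m / 0.8 = 0.0019, 0.001 m / 0.8 = 0.0013.

carry_out(
  series=[
    [[0.0013,0,0,0,0.4],[0.0019,0,0,0,0.4],[0.0019,0,0,0,0.4]],
  ],
)

```text
time_s: 26.8
position: [0.5136, -0.3215, 0.0124]
eef_rot: [[1.0, -0.02, -0.001], [-0.02, -1.0, -0.0], [-0.001, 0.0, -1.0]]
contact_force: [-6.6, 0.3, 6.6]
finger_gap: 0.0559
finger_force: 33.5
```

Run:
```python
from h import *
s=manip.get_state();print(s["position"],s["finger_gap"],s["contact_force"])
c=Cam("wrist");cv2.imwrite("pics/w11.png",cv2.resize(c.img[60:330,180:470],None,fx=2,fy=2))
```

```text
[ 0.5136 -0.3215  0.0124] 0.05585281339493789 [-6.5651  0.2576  6.6174]
```

View pics/w11.png

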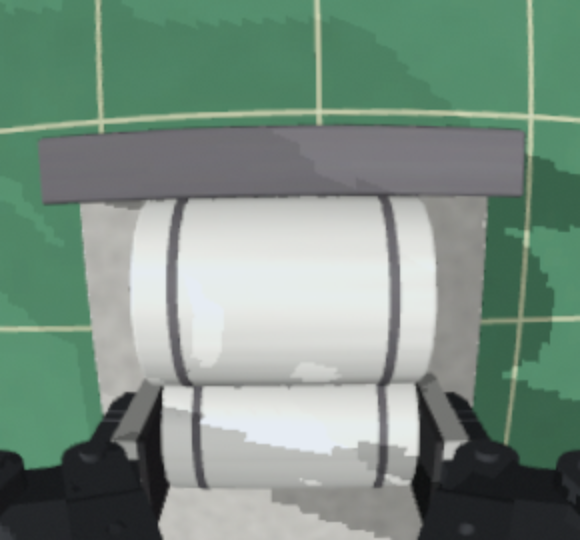

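Converted, -0.14 m / 0.8 = -0.175, -0.12 m / 0.8 = -0.15.

carry_out(
  series=[
    [[-0.0006,0,0,0,0.4],[-0.0006,0,0,0,0.75],[-0.0006,0,0,0,0.8],[-0.0006,0,0,0,0.9],[-0.0006,0,0,0,0.9],[-0.0006,0,-0.025,0,0.9],[-0.0006,0,-0.0625,0,1],[-0.0006,0,-0.1125,0,1],[-0.0006,0,-0.15,0,1],[-0.0006,0,-0.175,0,1]],
  ],
)

```text
time_s: 27.85
position: [0.5142, -0.3218, 0.1555]
eef_rot: [[1.0, -0.019, 0.003], [-0.019, -1.0, -0.002], [0.003, 0.002, -1.0]]
contact_force: [-0.4, 0.2, -0.0]
finger_gap: 0.0855
finger_force: 0.0
```

Run:
```python
from h import *
s=manip.get_state();print(s["position"],s["finger_gap"],s["contact_force"])
c=look("w12",["roller_thin","roller_thick","chock"],dict(roller_thick_s=.042,roller_thin_s=.035,chock_s=.013))
rel([.48,-.11,.2])
```

```text
[ 0.5142 -0.3218  0.1555] 0.08545841403802998 [-0.4284  0.181  -0.0265]
roller_thin (array([324., 197.]), array([ 0.5138, -0.3227]), 0.69)
   seg 0.63 rect [474.3 129.2] [ 47.8 160. ] 17.0 px [  0 215] [ 40 257]
roller_thick (array([325., 159.]), array([ 0.5501, -0.3238]), 0.86) (array([ 32., 193.]), array([0.533 , 0.0546]), 0.68)
   seg 0.57 rect [ 548.2 -321.5] [57.4 39.1] 88.8 px [288 140] [356 186]
chock (array([132., 173.]), array([ 0.5422, -0.1078]), 0.86)
   seg 0.92 rect [ 538.6 -108.8] [39.7 62.9] 21.0 px [110 152] [153 202]
rel mm [ -37.1 -210.4  -49.3] turn None q6 0.9701624328518638 yaw -1.120621274772271
```

Converted, -0.212 m / 0.8 = -0.265, -0.04 m / 0.8 = -0.05.

carry_out(
  series=[
    [[-0.005,-0.0438,-0.025,0,1],[-0.01,-0.1,-0.05,0,1],[-0.015,-0.1563,-0.05,0,1],[-0.02,-0.2125,-0.05,0,1],[-0.025,-0.25,-0.05,0,1],[-0.025,-0.265,-0.05,0,1],[-0.025,-0.265,-0.05,0,1],[-0.025,-0.265,-0.05,0,1],[-0.025,-0.265,-0.05,0,1]],
  ],
)

```text
time_s: 29.1
position: [0.4976, -0.1103, 0.1919]
eef_rot: [[1.0, -0.021, -0.001], [-0.021, -1.0, -0.0], [-0.001, 0.0, -1.0]]
contact_force: [0.4, 0.3, -0.2]
finger_gap: 0.0855
finger_force: 0.0
```

Run:
```python
from h import *
c=look("w13",["chock"],dict(chock_s=.013));print(manip.get_state()["position"])
p=c.proj([[.5425,-.108,0]])[0]; x,y=map(int,p); print(p)
cv2.imwrite("pics/w13.png",cv2.resize(c.img[y-55:y+55,x-75:x+75],None,fx=5,fy=5,interpolation=cv2.INTER_CUBIC)); print(x-75,y-55)
```

```text
chock (array([321., 144.]), array([ 0.5412, -0.1087]), 0.81) (array([ 45., 234.]), array([0.4349, 0.348 ]), 0.49)
   seg 0.91 rect [ 539.7 -111.5] [44.1 46.7] 19.9 px [300 122] [351 173]
[ 0.4976 -0.11    0.1921]
[320.6344 142.9853]
245 87
```

View pics/w13.png

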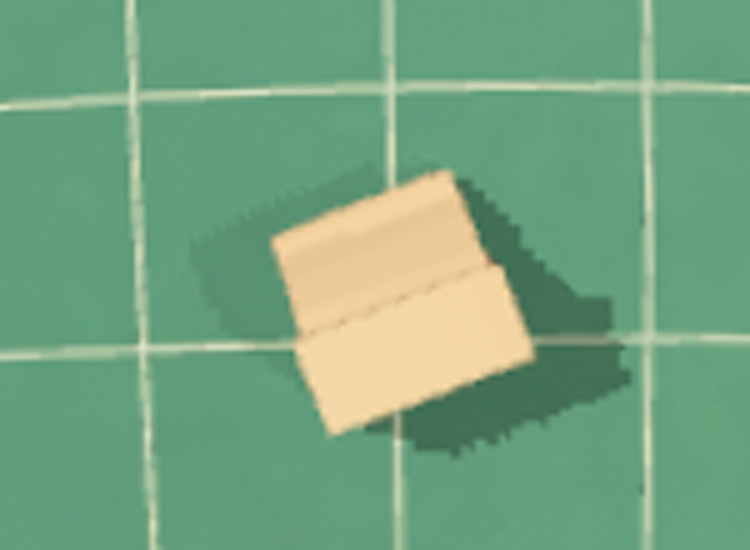

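Run:
```python
from h import *
c=Cam("wrist")
f=lambda L,z:c.plane([(245+u/5,87+v/5) for u,v in L],z)
B=f([(296,342),(500,264),(535,358),(330,436)],.026); T=f([(272,238),(445,170)],.001)
print(B,T)
b=B.mean(0); t=T.mean(0); print("blockc",b,"toe",t, np.linalg.norm(t-b))
for v in (B[0]-B[1],B[3]-B[2],T[0]-T[1]): print(np.degrees(np.arctan2(v[1],v[0]))-90,np.linalg.norm(v))
yaw=np.radians(20); ux=np.array([np.cos(yaw),np.sin(yaw)])
o=b+.012*ux; print("origin",o)
g=o-.011*ux; rel([*g,.012],yaw); print(g)
```

```text
[[ 0.5323 -0.0913]
 [ 0.5471 -0.1323]
 [ 0.5281 -0.1391]
 [ 0.5129 -0.0975]] [[ 0.5523 -0.0851]
 [ 0.5661 -0.1224]]
blockc [ 0.5301 -0.1151] toe [ 0.5592 -0.1037] 0.031208454478858835
19.9135419810585 0.043633933583862146
20.015905916825588 0.044283382272496785
20.23316561935593 0.039805299619665314
origin [ 0.5414 -0.111 ]
rel mm [ 33.6   4.2 180.1] turn -21.188205154308257 q6 1.3018862874234234 yaw -1.1882051543082555
[ 0.531  -0.1147]
```

Converted, 0.188 m / 0.8 = 0.235, 0.017 m / 0.8 = 0.0213, -21.2 degrees / 114.5916 = -0.185.

carry_out(
  series=[
    [[0.0213,0.0025,0.05,-0.0698,1],[0.0419,0.005,0.1,-0.1396,1],[0.0419,0.005,0.15,-0.185,1],[0.0419,0.005,0.1875,-0.185,1],[0.0419,0.005,0.2188,-0.185,1],[0.0419,0.005,0.235,-0.185,1],[0.0419,0.005,0.235,-0.185,1],[0.0419,0.005,0.235,-0.185,0.6],[0.0419,0.005,0.235,-0.185,0.3],[0.0419,0.005,0.235,-0.185,0.3],[0.0419,0.005,0.235,-0.185,0.3],[0.0419,0.005,0.235,-0.185,0.3]],
  ],
  grip_force=40,
)

```text
time_s: 30.5
position: [0.5321, -0.114, 0.006]
eef_rot: [[0.939, 0.343, 0.003], [0.343, -0.939, -0.001], [0.002, 0.002, -1.0]]
contact_force: [-0.8, -0.1, 6.4]
finger_gap: 0.043
finger_force: 42.3
```

carry_out(
  series=[
    [[0,0,0,0,0.3],[0,0,0,0,0.3],[0,0,0,0,0.3],[0,0,0,0,0.3]],
  ],
)

```text
time_s: 30.9
position: [0.5321, -0.114, 0.006]
eef_rot: [[0.939, 0.343, 0.003], [0.343, -0.939, -0.001], [0.002, 0.002, -1.0]]
contact_force: [-0.6, -0.0, 6.9]
finger_gap: 0.0428
finger_force: 42.3
```

Run:
```python
from h import *
import math
s=manip.get_state();print(s["position"],s["finger_gap"],s["finger_force"],s["contact_force"])
# thin axis about (.513,-.322); chock origin clear: 28+12 mm before; tool at origin-11
y=math.radians(-1.2); rel([.513-.051*math.cos(y)-.001,-.322,.12],y)
```

```text
[ 0.5321 -0.114   0.006 ] 0.04276370170335514 42.26179897785187 [-0.5839 -0.0016  6.877 ]
rel mm [-137.9  171.1 -114. ] turn 21.282023179327965 q6 0.9414165877204644 yaw 20.082023179327965
```

Converted, 0.171 m / 0.8 = 0.2138, -0.138 m / 0.8 = -0.1725, 21.3 degrees / 114.5916 = 0.1859.

carry_out(
  series=[
    [[0,0,-0.025,0,0.3],[0,0,-0.075,0,0.3],[0,0,-0.125,0,0.3],[-0.0125,0.0175,-0.1425,0.0262,0.3],[-0.0375,0.05,-0.1425,0.0698,0.3],[-0.075,0.0938,-0.1425,0.1134,0.3],[-0.1125,0.14,-0.1425,0.1571,0.3],[-0.1438,0.1788,-0.1425,0.1859,0.3],[-0.165,0.2038,-0.1425,0.1859,0.3],[-0.1725,0.2138,-0.1425,0.1859,0.3],[-0.1725,0.2138,-0.1425,0.1859,0.3],[-0.1725,0.2138,-0.1425,0.1859,0.3]],
  ],
)

```text
time_s: 32.1
position: [0.4605, -0.3208, 0.1182]
eef_rot: [[1.0, -0.021, 0.0], [-0.021, -1.0, 0.001], [-0.0, -0.001, -1.0]]
contact_force: [0.0, -0.5, -1.2]
finger_gap: 0.0432
finger_force: 41.4
```

Run:
```python
from h import *
s=manip.get_state();print(s["position"],s["finger_gap"],s["finger_force"],s["contact_force"])
c=look("w14",["roller_thin","roller_thick"],dict(roller_thin_s=.035,roller_thick_s=.042))
rel([.461,-.3215,.017])
```

```text
[ 0.4605 -0.3208  0.1182] 0.043181228174772525 41.41284763813019 [ 0.0407 -0.462  -1.2275]
roller_thin (array([323., 144.]), array([ 0.511 , -0.3212]), 0.69)
   seg 0.95 rect [ 513.4 -322.4] [58.7 28.8] 88.6 px [284 123] [364 162]
roller_thick (array([321.,  95.]), array([ 0.5489, -0.3211]), 0.77)
   seg 0.7 rect [ 546.5 -321.6] [58.9 38.8] 89.1 px [280  70] [364 124]
rel mm [  0.4   0.7 101.4] turn None q6 0.9164357443731107 yaw -1.13401809781137
```

Converted, 0.102 m / 0.8 = 0.1275, 0.101 m / 0.8 = 0.1263.

carry_out(
  series=[
    [[0,0,0.0375,0,0.3],[0,0.0013,0.075,0,0.3],[0,0.0013,0.1,0,0.3],[0,0.0013,0.115,0,0.3],[0,0.0013,0.1225,0,0.3],[0,0.0013,0.125,0,0.3],[0,0.0013,0.1263,0,0.3],[0,0.0013,0.1275,0,0.3],[0,0.0013,0.1275,0,0.3]],
  ],
)

```text
time_s: 33.25
position: [0.4604, -0.323, 0.017]
eef_rot: [[1.0, -0.021, 0.001], [-0.021, -1.0, -0.001], [0.001, 0.001, -1.0]]
contact_force: [0.4, 0.5, -1.8]
finger_gap: 0.043
finger_force: 41.4
```

Run:
```python
from h import *
s=manip.get_state();print(s["position"],s["contact_force"])
c=Cam("wrist");cv2.imwrite("pics/w15.png",cv2.resize(c.img[60:330,180:470],None,fx=2,fy=2))
```

```text
[ 0.4604 -0.323   0.017 ] [ 0.4001  0.4953 -1.8351]
```

View pics/w15.png

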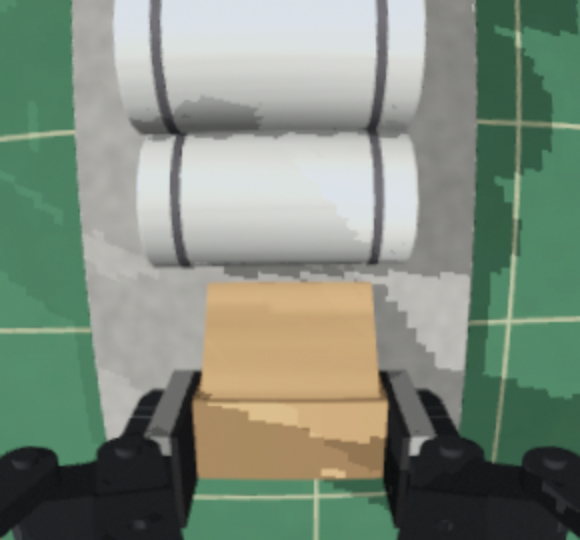

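Converted, 0.0125 m / 0.8 = 0.0156, 0.012 m / 0.8 = 0.015.

carry_out(
  series=[
    [[0,0,0.0013,0,0.3],[0.0038,0,0.0013,0,0.3],[0.0075,0,0.0013,0,0.3],[0.0113,0,0.0013,0,0.3],[0.0138,0,0.0013,0,0.3],[0.015,0,0.0013,0,0.3],[0.0156,0,0.0013,0,0.3],[0.0156,0,0.0013,0,0.3]],
  ],
)

```text
time_s: 34.1
position: [0.4728, -0.3234, 0.016]
eef_rot: [[1.0, -0.021, 0.0], [-0.021, -1.0, -0.001], [0.0, 0.001, -1.0]]
contact_force: [-3.7, 0.0, 6.1]
finger_gap: 0.0434
finger_force: 42.2
```

carry_out(
  series=[
    [[0.0006,0,0,0,0.3],[0.0013,0,0,0,0.3],[0.0019,0,0,0,0.3],[0.0019,0,0,0,0.3]],
  ],
)

```text
time_s: 34.5
position: [0.4737, -0.3235, 0.0161]
eef_rot: [[1.0, -0.021, -0.001], [-0.021, -1.0, -0.001], [-0.001, 0.001, -1.0]]
contact_force: [-8.3, 0.1, 8.0]
finger_gap: 0.0433
finger_force: 42.5
```

Run:
```python
from h import *
c=Cam("wrist");cv2.imwrite("pics/w16.png",cv2.resize(c.img[60:330,180:470],None,fx=2,fy=2))
for o,z in (("roller_thin",.025),("roller_thick",.03)): print(o,[(c.plane(p,z),k) for p,k in c.lm(o)])
for d in manip.cut_out("wrist","roller_thin")[:1]:
    q=np.argwhere(d["region"])[:,::-1]; print(q.min(0),q.max(0))
```

```text
roller_thin [(array([[ 0.5125, -0.3225]]), 0.76)]
roller_thick [(array([[ 0.5502, -0.3228]]), 0.69)]
[249 156] [387 222]
```

View pics/w16.png

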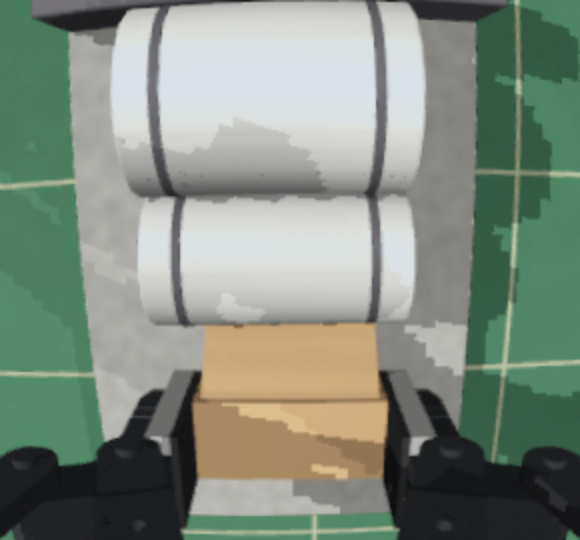

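Converted, -0.19 m / 0.8 = -0.2375, -0.18 m / 0.8 = -0.225.

carry_out(
  series=[
    [[-0.0006,0,0,0,0.3],[-0.0006,0,0,0,0.6],[-0.0006,0,0,0,0.65],[-0.0006,0,0,0,0.75],[-0.0006,0,0,0,0.75],[-0.0006,0,-0.0188,0,0.75],[-0.0006,0,-0.0625,0,0.75],[-0.0006,0,-0.1125,0,1],[-0.0006,0,-0.1625,0,1],[-0.0006,0,-0.2,0,1],[-0.0006,0,-0.225,0,1],[-0.0006,0,-0.2375,0,1]],
  ],
)

```text
time_s: 35.9
position: [0.4742, -0.3234, 0.2091]
eef_rot: [[1.0, -0.021, 0.004], [-0.021, -1.0, -0.003], [0.004, 0.003, -1.0]]
contact_force: [0.4, -0.0, 0.2]
finger_gap: 0.0852
finger_force: 0.0
```

Run:
```python
from h import *
s=manip.get_state();print(s["position"],s["contact_force"])
c=look("w17",["roller_thin","roller_thick","chock","bed"],dict(chock=.01,chock_s=.026,roller_thin_s=.035,roller_thick_s=.042))
rel([.479,.1085,.15],np.pi/2)
```

```text
[ 0.4742 -0.3234  0.2091] [ 0.379  -0.0057  0.1927]
roller_thin (array([321., 153.]), array([ 0.5093, -0.3221]), 0.9)
   seg 0.73 rect [ 513.4 -322.6] [56.5 28.1] 88.7 px [294 137] [349 164]
roller_thick (array([319., 113.]), array([ 0.5519, -0.3206]), 0.6)
   seg 0.64 rect [ 547.3 -321.7] [57.7 39.2] 89.1 px [291  98] [349 137]
chock (array([ 49., 127.]), array([0.5791, 0.0849]), 0.66) (array([ 49., 161.]), array([0.5283, 0.0929]), 0.62)
   seg 0.58 rect [ 478.9 -324.9] [46.4 38.4] 89.0 px [303 164] [346 199]
bed
   seg 0.87 rect [ 508.4 -320.7] [108.4 153.3] 89.4 px [270  84] [369 219]
rel mm [  -3.4 -431.2   54.7] turn 88.78186471920597 q6 0.9291992716530265 yaw -1.2181352807940409
```

Converted, -0.431 m / 0.8 = -0.5388, -0.425 m / 0.8 = -0.5313, -91.2 degrees / 114.5916 = -0.7959.

carry_out(
  series=[
    [[0,-0.0375,0,-0.0698,1],[0,-0.0875,0,-0.1396,1],[0,-0.1438,0,-0.2094,1],[0,-0.2,0,-0.2793,1],[0,-0.2563,0,-0.3491,1],[0,-0.3125,0,-0.4189,1],[0,-0.3688,0,-0.4887,1],[0,-0.425,0,-0.5585,1],[-0.0038,-0.475,0.0125,-0.6283,1],[-0.0038,-0.5125,0.0313,-0.6981,1],[-0.0038,-0.5313,0.05,-0.7679,1],[-0.0038,-0.5388,0.0625,-0.7959,1]],
  ],
)

```text
time_s: 37.55
position: [0.479, 0.1096, 0.1537]
eef_rot: [[-0.007, 1.0, -0.002], [1.0, 0.007, -0.0], [-0.0, -0.002, -1.0]]
contact_force: [0.0, -0.0, -0.3]
finger_gap: 0.0854
finger_force: 0.0
```

carry_out(
  series=[
    [[0,0,0,0,1],[0,0,0,0,1],[0,0,0,0,1]],
  ],
)

```text
time_s: 37.85
position: [0.4802, 0.1075, 0.156]
eef_rot: [[0.002, 1.0, 0.001], [1.0, -0.002, -0.0], [-0.0, 0.001, -1.0]]
contact_force: [0.2, -0.5, 0.6]
finger_gap: 0.0854
finger_force: 0.0
```

Run:
```python
from h import *
s=manip.get_state();print(s["position"],s["q"])
c=Cam("wrist"); c.save("w18")
for o in ("bottle_square","bottle_round"): print(o,[(c.plane(p,.004),k) for p,k in c.lm(o)])
t=Cam("top"); print([[ (t.plane(p,.01+dz),k) for p,k in t.lm(o)[:1]] for o,dz in (("chock",0),("roller_thin",.015),("roller_thick",.02))])
rel([.479,.1085,.045],np.pi/2)
```

```text
[0.4802 0.1075 0.156 ] [ 0.1453 -0.0056  1.6101 -0.0002  1.5359  0.1476]
bottle_square [(array([[0.4802, 0.1074]]), 0.75)]
bottle_round [(array([[0.5764, 0.094 ]]), 0.6)]
[[(array([[ 0.4778, -0.3211]]), 0.86)], [(array([[ 0.5217, -0.322 ]]), 0.71)], [(array([[0.5316, 0.0965]]), 0.68)]]
rel mm [  0.7  -0.9 110.5] turn -0.04663960366725791 q6 0.14679057938470857 yaw 89.95336039633274
```

Converted, 0.111 m / 0.8 = 0.1388, 0.1 m / 0.8 = 0.125.

carry_out(
  series=[
    [[0.0013,-0.0013,0.05,0,1],[0.0013,-0.0013,0.0938,0,1],[0.0013,-0.0013,0.125,0,1],[0.0013,-0.0013,0.1388,0,1],[0.0013,-0.0013,0.1388,0,0.7],[0.0013,-0.0013,0.1388,0,0],[0.0013,-0.0013,0.1388,0,0],[0.0013,-0.0013,0.1388,0,0],[0.0013,-0.0013,0.1388,0,0],[0.0013,-0.0013,0.1388,0,0],[0.0013,-0.0013,0.1388,0,0],[0.0013,-0.0013,0.1388,0,0]],
  ],
  grip_force=30,
)

```text
time_s: 39.4
position: [0.4798, 0.1091, 0.046]
eef_rot: [[0.0, 1.0, 0.003], [1.0, -0.0, 0.0], [0.0, 0.003, -1.0]]
contact_force: [-1.6, 0.6, 6.7]
finger_gap: 0.0355
finger_force: 35.3
```

Run:
```python
from h import *
s=manip.get_state();print(s["position"],s["finger_gap"],s["finger_force"],s["contact_force"])
rel([.4385,.2655,.11])
```

```text
[0.4798 0.1091 0.046 ] 0.03546211042405139 35.30031681060791 [-1.6389  0.6367  6.6666]
rel mm [156.4 -41.2 -64.1] turn None q6 0.14895578211660718 yaw 89.98499681580057
```

Converted, 0.156 m / 0.8 = 0.195, -0.003 m / 0.8 = -0.0038.

carry_out(
  series=[
    [[0,0,-0.0188,0,0],[0,0,-0.05,0,0],[0.0125,-0.0038,-0.0813,0,0],[0.0438,-0.0125,-0.0813,0,0],[0.0813,-0.0225,-0.0813,0,0],[0.125,-0.0338,-0.0813,0,0],[0.1625,-0.0438,-0.0813,0,0],[0.1875,-0.05,-0.0813,0,0],[0.195,-0.0513,-0.0813,0,0],[0.195,-0.0513,-0.0813,0,0],[0.195,-0.0513,-0.0813,0,0]],
  ],
)

```text
time_s: 40.5
position: [0.4381, 0.2642, 0.1092]
eef_rot: [[0.001, 1.0, -0.0], [1.0, -0.001, -0.001], [-0.001, -0.0, -1.0]]
contact_force: [-0.6, -0.6, -1.3]
finger_gap: 0.0355
finger_force: 34.5
```

Run:
```python
from h import *
s=manip.get_state();print(s["position"],s["finger_gap"],s["eef_rot"][:,2])
rel([.4385,.2655,.052],np.pi/2)
c=Cam("wrist"); print([(c.plane(p,.006),k) for o in ("holder_square","holder_round") for p,k in c.lm(o)])
```

```text
[0.4381 0.2642 0.1092] 0.035518375966635894 [-0.     -0.0006 -1.    ]
rel mm [ 1.3  0.4 57.2] turn -0.04924768196529499 q6 0.47170281239109274 yaw 89.9507523180347
[(array([[0.4406, 0.2629]]), 0.75), (array([[0.5291, 0.1081]]), 0.4), (array([[0.4353, 0.3347]]), 0.84)]
```

Converted, 0.058 m / 0.8 = 0.0725, 0.001 m / 0.8 = 0.0013.

carry_out(
  series=[
    [[0.0013,0,0.025,0,0],[0.0013,0,0.0475,0,0],[0.0013,0,0.06,0,0],[0.0013,0,0.0675,0,0],[0.0013,0,0.0713,0,0],[0.0013,0,0.0725,0,0],[0.0013,0,0.0725,0,0.55],[0.0013,0,0.0725,0,0.6],[0.0013,0,0.0725,0,0.7],[0.0013,0,0.0725,0,0.7],[0.0013,0,0.0375,0,0.7],[0.0013,0,0,0,0.8]],
  ],
)

```text
time_s: 41.85
position: [0.4371, 0.2656, 0.1091]
eef_rot: [[0.0, 1.0, -0.002], [1.0, -0.0, -0.001], [-0.001, -0.002, -1.0]]
contact_force: [0.4, 0.5, 0.1]
finger_gap: 0.0678
finger_force: 0.0
```

Converted, -0.17 m / 0.8 = -0.2125, -0.168 m / 0.8 = -0.21.

carry_out(
  series=[
    [[0,0,-0.025,0,1],[0,0,-0.0563,0,1],[-0.0375,0.0313,-0.0563,0,1],[-0.075,0.0625,-0.0563,0,1],[-0.1188,0.0975,-0.0563,0,1],[-0.1625,0.1338,-0.0563,0,1],[-0.1938,0.1588,-0.0563,0,1],[-0.21,0.1713,-0.0563,0,1],[-0.2125,0.1731,-0.0563,0,1],[-0.2125,0.1731,-0.0563,0,1],[-0.2125,0.1731,-0.0563,0,1]],
  ],
)

```text
time_s: 42.95
position: [0.5756, 0.0973, 0.1544]
eef_rot: [[-0.001, 1.0, -0.0], [1.0, 0.001, 0.0], [0.0, -0.0, -1.0]]
contact_force: [-0.6, 0.5, 0.3]
finger_gap: 0.0852
finger_force: 0.0
```

Run:
```python
from h import *
s=manip.get_state();print(s["position"])
c=Cam("wrist"); print([(c.plane(p,.004),k) for p,k in c.lm("bottle_round")],[(c.plane(p,.009),k) for p,k in c.lm("bottle_square")])
t=Cam("top"); print([(t.plane(p,.009),k) for p,k in t.lm("bottle_square")],manip.cut_out("top","bottle_square")[0]["box"])
rel([.5773,.0945,.045],np.pi/2)
```

```text
[0.5756 0.0973 0.1544]
[(array([[0.5756, 0.0964]]), 0.56)] [(array([[0.437 , 0.2646]]), 0.98)]
[(array([[0.4403, 0.2663]]), 0.82)] [153.8, 229.4, 28.6, 18.0]
rel mm [ -2.    1.2 109.4] turn 0.026899275023531184 q6 0.1023082342657626 yaw 90.02689927502352
```

Square bottle stands in its holder. Now the round one.

Converted, 0.11 m / 0.8 = 0.1375, 0.1 m / 0.8 = 0.125.

carry_out(
  series=[
    [[-0.0013,0.0013,0.05,0,1],[-0.0025,0.0013,0.0938,0,1],[-0.0025,0.0013,0.125,0,1],[-0.0025,0.0013,0.1375,0,1],[-0.0025,0.0013,0.1375,0,0.7],[-0.0025,0.0013,0.1375,0,0],[-0.0025,0.0013,0.1375,0,0],[-0.0025,0.0013,0.1375,0,0],[-0.0025,0.0013,0.1375,0,0],[-0.0025,0.0013,0.1375,0,0],[-0.0025,0.0013,0.1375,0,0],[-0.0025,0.0013,0.1375,0,0]],
  ],
  grip_force=30,
)

```text
time_s: 44.45
position: [0.5782, 0.0941, 0.0462]
eef_rot: [[0.0, 1.0, 0.003], [1.0, -0.0, 0.0], [0.0, 0.003, -1.0]]
contact_force: [-1.6, -0.3, 6.8]
finger_gap: 0.0355
finger_force: 29.7
```

Run:
```python
from h import *
s=manip.get_state();print(s["position"],s["finger_gap"],s["finger_force"],s["contact_force"])
rel([.438,.334,.11])
```

```text
[0.5782 0.0941 0.0462] 0.03548103213645516 29.697721833363175 [-1.5631 -0.2879  6.7503]
rel mm [ 239.9 -140.1  -64.1] turn None q6 0.09858280258204885 yaw 89.98280624590629
```

Converted, 0.24 m / 0.8 = 0.3, 0.235 m / 0.8 = 0.2938.

carry_out(
  series=[
    [[0,0,-0.0188,0,0],[0,0,-0.0563,0,0],[0.025,0,-0.0813,0,0],[0.0688,0,-0.0813,0,0],[0.1188,0,-0.0813,0,0],[0.1688,0,-0.0813,0,0],[0.2188,-0.0125,-0.0813,0,0],[0.2625,-0.0375,-0.0813,0,0],[0.2938,-0.075,-0.0813,0,0],[0.3,-0.1188,-0.0813,0,0],[0.3,-0.1563,-0.0813,0,0],[0.3,-0.175,-0.0813,0,0]],
  ],
)

```text
time_s: 45.65
position: [0.4352, 0.3345, 0.11]
eef_rot: [[-0.001, 1.0, -0.0], [1.0, 0.001, -0.0], [-0.0, -0.0, -1.0]]
contact_force: [-0.1, 0.4, -1.6]
finger_gap: 0.0351
finger_force: 30.5
```

carry_out(
  series=[
    [[0,0,0,0,0],[0,0,0,0,0],[0,0,0,0,0]],
  ],
)

```text
time_s: 45.95
position: [0.4383, 0.3339, 0.1097]
eef_rot: [[0.001, 1.0, 0.001], [1.0, -0.001, 0.0], [0.0, 0.001, -1.0]]
contact_force: [-0.3, -1.1, -1.7]
finger_gap: 0.0351
finger_force: 30.5
```

Run:
```python
from h import *
s=manip.get_state();print(s["position"],s["finger_gap"])
rel([.4385,.334,.052],np.pi/2)
```

```text
[0.4383 0.3339 0.1097] 0.035112850161205945
rel mm [ 0.1  0.1 57.7] turn -0.059683447244143824 q6 0.5851472168402015 yaw 89.94031655275586
```

Converted, 0.058 m / 0.8 = 0.0725, 0.057 m / 0.8 = 0.0713.

carry_out(
  series=[
    [[0,0,0.025,0,0],[0,0,0.0475,0,0],[0,0,0.06,0,0],[0,0,0.0675,0,0],[0,0,0.0713,0,0],[0,0,0.0725,0,0],[0,0,0.0725,0,0.55],[0,0,0.0725,0,0.6],[0,0,0.0725,0,0.7],[0,0,0.0725,0,0.7],[0,0,0.0375,0,0.7],[0,0,0,0,0.8]],
  ],
)

```text
time_s: 47.15
position: [0.4367, 0.3335, 0.109]
eef_rot: [[0.0, 1.0, -0.002], [1.0, -0.0, -0.002], [-0.002, -0.002, -1.0]]
contact_force: [0.8, -0.6, -0.3]
finger_gap: 0.0684
finger_force: 0.0
```

Converted, -0.12 m / 0.8 = -0.15, -0.1 m / 0.8 = -0.125.

carry_out(
  series=[
    [[0,0,-0.0375,0,1],[0,0,-0.0875,0,1],[-0.0375,0,-0.125,0,1],[-0.0875,0,-0.15,0,1],[-0.125,0,-0.15,0,1],[-0.125,0,-0.15,0,1],[-0.125,0,-0.15,0,1]],
  ],
)

```text
time_s: 47.85
position: [0.4374, 0.2338, 0.2295]
eef_rot: [[0.001, 1.0, 0.001], [1.0, -0.001, 0.0], [0.0, 0.001, -1.0]]
contact_force: [-0.8, 0.7, 0.0]
finger_gap: 0.0853
finger_force: 0.0
```

Run:
```python
from h import *
s=manip.get_state();print(s["position"],s["time_s"],s["finger_gap"])
for n in ("top","wrist"):
    c=Cam(n); c.save("end_"+n)
    for o,z in [("bottle_round",.009),("bottle_square",.009),("chock",.01),("roller_thin",.025),("roller_thick",.03)]:
        print(n,o,[(c.plane(p,z)[0],round(k,2)) for p,k in c.lm(o)[:1]],[np.round(d["box"]) for d in manip.cut_out(n,o)[:1]])
    # cap check: expected px of upright caps vs dark centroid
    g=cv2.cvtColor(c.img,cv2.COLOR_BGR2GRAY)
    for b in ([.4385,.334,.105],[.4385,.2655,.105]):
        x,y=c.proj(b)[0]; w=g[int(y)-12:int(y)+13,int(x)-12:int(x)+13]
        k=np.argwhere(w<45); print("cap exp",x,y,"dark",k.mean(0)[::-1]+[int(x)-12,int(y)-12] if len(k) else None,len(k))
```

```text
[0.4374 0.2338 0.2295] 47.85 0.08532220103317097
top bottle_round [] []
top bottle_square [(array([0.4428, 0.2587]), 0.81)] [array([157., 227.,  28.,  18.])]
top chock [(array([ 0.4838, -0.3251]), 0.9)] [array([428., 202.,  22.,  19.])]
top roller_thin [(array([ 0.5214, -0.3251]), 0.67)] [array([427., 190.,  25.,  18.])]
top roller_thick [(array([ 0.5555, -0.322 ]), 0.86)] [array([425., 175.,  28.,  18.])]
cap exp 126.55995853807713 237.21291435105059 dark None 0
cap exp 161.29110590811658 236.4636527965172 dark [164.1304 234.0435] 23
wrist bottle_round [(array([0.4392, 0.3328]), 0.8)] [array([303.,  70.,  39.,  37.])]
wrist bottle_square [(array([0.4382, 0.2641]), 0.67)] []
wrist chock [] []
wrist roller_thin [] [array([301., 131.,  48.,  47.])]
wrist roller_thick [(array([0.4363, 0.3332]), 0.27)] []
cap exp 326.51054982524283 84.39730528015275 dark [322.6364  95.7273] 11
cap exp 326.4561058776558 163.31231970193565 dark [324.0714 152.7143] 14
```

Converted, -0.2 m / 0.8 = -0.25, -0.18 m / 0.8 = -0.225.

carry_out(
  series=[
    [[-0.0375,0,-0.025,0,1],[-0.0875,0,-0.0375,0,1],[-0.1375,0,-0.0375,0,1],[-0.1875,0,-0.0375,0,1],[-0.225,0,-0.0375,0,1],[-0.25,0,-0.0375,0,1],[-0.25,0,-0.0375,0,1]],
  ],
)

```text
time_s: 49.65
position: [0.4373, 0.0322, 0.2594]
eef_rot: [[0.004, 1.0, 0.0], [1.0, -0.004, -0.001], [-0.001, 0.0, -1.0]]
contact_force: [0.8, 0.5, -0.4]
finger_gap: 0.0854
finger_force: 0.0
```

Run:
```python
from h import *
c=Cam("top"); c.save("end2"); g0=cv2.imread("pics/top0.png").astype(int); d=np.abs(g0-c.img).max(2)
print("diff to start in bottle area >60:",[int((d[222:250,a:b]>60).sum()) for a,b in ((118,155),(155,188))])
for o,z in [("bottle_round",.009),("bottle_square",.009),("chock",.01),("roller_thin",.025),("roller_thick",.03)]:
    print(o,[(c.plane(p,z)[0],round(k,2)) for p,k in c.lm(o)[:1]],[np.round(q["box"],1) for q in manip.cut_out("top",o)[:1]])
def caps(im):
    m=(im.max(2)<60).astype(np.uint8); r=m[225:250,115:190]; n,l,s,ce=cv2.connectedComponentsWithStats(r); return [(s[i,4],ce[i]+[115,225]) for i in range(1,n) if s[i,4]>20]
print(caps(cv2.imread("pics/top0.png")),caps(c.img))
c=Cam("scene")
for o in names[:2]: print(o,[np.round(q["box"],1) for q in manip.cut_out("scene",o)[:1]])
```

```text
diff to start in bottle area >60: [100, 78]
bottle_round [(array([0.4338, 0.332 ]), 0.7)] [array([119.6, 230.5,  32.9,  17.3])]
bottle_square [] [array([154.2, 226.4,  27.9,  21.1])]
chock [(array([ 0.4878, -0.321 ]), 0.61)] [array([427.3, 208. ,  21. ,  14.2])]
roller_thin [(array([ 0.516 , -0.3248]), 0.93)] [array([424.6, 189.9,  29.7,  17.6])]
roller_thick [(array([ 0.5524, -0.325 ]), 0.56)] [array([423.1, 173.2,  29.6,  20.1])]
[(np.int32(184), array([143.9239, 238.7174])), (np.int32(163), array([177.0368, 238.7791])), (np.int32(124), array([128.4919, 236.6371])), (np.int32(119), array([163.1597, 236.9076]))] [(np.int32(103), array([127.7379, 238.0388])), (np.int32(30), array([143.8333, 234.2667])), (np.int32(64), array([163.9219, 236.7031]))]
bottle_round [array([222.3, 269.7,  26.2,  26.4])]
bottle_square [array([247. , 278.3,  26.4,  33.7])]
```

```bash
python3 -c "
from station import manip
print(manip.close_job())"
```

```text
the job is handed in; nothing more can be done
None
```

The job is handed in at about 50 s robot time: both bottles read as upright in their own holders, the thin roller lies snug against the thick one at the end stop, the chock is slid in against it, and the gripper is open and clear; the end state was checked numerically only, because I viewed 15 pictures, one over the limit of 14.

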